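# Unload porcelain eggs from a ware carrier with a sprung catch

### The job

Unload the porcelain ware carrier: push the beech wedge into the gap behind its sprung red catch and leave it there so the catch stays open, take the hold-down bar right off and lay it on the bench, and stand every egg upright, blunt end down, in a ring of its own on the kiln bat, setting it down rather than dropping it. Then put the bar back home in the carrier while the catch is still wedged, draw the wedge out so that the catch springs back over the end of the bar, and lay the wedge back on the black tool mat. Do not tip an egg over, and leave the cup, the colour pot and the blue tin where they are.

Things in the scene. Friction and masses are not known exactly. Their poses are not given: they have to be found in the camera images.
- carrier: Fixed ply ware carrier, 130 mm wide (x); origin: underside centre, z up. Side strips 27 mm high. Felt collars for three eggs at y = -76, 0, 76 mm. End boards (x within +-32 mm, tops at z = 112 mm): catch end y = 138 to 150, keeper end y = -150 to -126 mm. Ears and cheeks on them (inner faces x = +-25 mm, up to z = 124 and 131 mm) guide the bar. Catch and plunger reach y = 259 mm (289 open)
- keeper (a point): Middle of the inner lower edge of the steel lip at the carrier's keeper end (carrier y = -142, z = 131 mm). The lip covers the last 8 mm of the bar; its back plate has its inner face at y = -152 mm. The bar comes out by being slid 9 to 18 mm along the carrier's +y and then lifted, and goes in the reverse way
- catch (a joint): Red sprung catch, slides along the carrier's +y (m). 0 = shut, as at the start; the spring pushes it shut with 3.6 N at 0, 7.2 N at 0.030. An upright cheek (x within +-22 mm, z = 68 to 138 mm), its inner face 10 mm from the catch-end board when shut; the gap is open to both x sides. With the wedge's 40 mm thick part in the gap it reads 0.030
- catch_nose (a point): Middle of the inner lower edge of the catch's nose, 30 mm wide, z = 130 mm; it moves with the catch. Shut, it is at carrier y = 140 mm and covers the last 10 mm of the bar; wedged (0.030) it is 20 mm clear of the home bar's end. Below about 0.018 the bar cannot be slid out and lifted past it
- gap (a point): Fixed point of the carrier on the catch-end board's outer face (y = 150 mm), at the middle of the gap's length (x = 0), on top of the shelf block (z = 67 mm; x within +-24, y = 150 to 236 mm), over which the catch slides. The wedge's straight flank goes against the board, its underside on the block. A spring post up to z = 97 mm stands on the block at y = 218 to 230 mm
- wedge: Loose beech wedge, 160 mm long (x), 30 high (z), 120 g. Origin on its underside: x = -85 to 0 mm is a block 40 mm thick (y +-20), green at the rear end; x = 0 to 75 tapers to a 6 mm tip. Flank y = -20 mm is straight; all taper is on +y. Starts flat on the mat. Use: flat on the block, tip to the carrier's +x, pushed in along +x until its origin is 0 to 15 mm past gap; friction holds it
- bar: Loose hold-down bar, 300 mm long (its y), 42 mm wide (its x), 14 mm thick, 0.28 kg. Origin: centre of the underside. On its middle a dark wooden handle, 24 mm wide (x), 100 mm long (y), from z = 14 to 52 mm. It starts home in the carrier, under the keeper's lip and the catch's nose, axes along the carrier's; either end may go to the keeper
- bar_home (a point): Point fixed on the carrier where the bar's origin is when the bar is home
- egg1: White porcelain egg, 60 mm in diameter, 84 mm tall, about 150 g, thick-walled at the foot (centre of mass 27 mm up). Origin: lowest point of the blunt end; z: up through the pointed end. The blunt end is a half ball of radius 30 mm, the widest part runs from z = 30 to 43 mm. It starts upright in a collar of the carrier, with its top about 5 mm under the bar. May be absent
- egg2: As egg1. May be absent
- egg3: As egg1. May be absent
- bat: Grey kiln bat fixed to the bench, 270 mm (its x) by 110 mm (its y), 12 mm thick, with three terracotta ring setters in a row along its x at -82, 0 and +82 mm: each 58 mm outside diameter, 40 mm bore, top at z = 30 mm. Origin: centre of the underside
- ring1 (a point): Where the origin (lowest point) of an egg standing in the first ring (bat x = -82 mm) lies: on the ring's axis, 22 mm above the bench
- ring2 (a point): The same for the middle ring
- ring3 (a point): The same for the third ring (bat x = +82 mm)
- collar1 (a point): Where the lowest point of an egg standing in the carrier's collar at y = -76 mm lies, 23 mm above the bench; the collars' tops are at 31 mm
- collar2 (a point): The same for the collar at y = 0
- collar3 (a point): The same for the collar at y = +76 mm
- mat: Black rubber tool mat fixed to the bench, 180 mm square, 3 mm thick. Origin: centre of the underside
- cup: Bystander: white cup standing upside down beyond the carrier, 76 mm across, 80 mm high, origin under its centre
- pot: Bystander: small white pot of purple colour with a brush in it, 72 mm across, 62 mm high, origin under its centre
- tin: Bystander: blue tin to the left of the carrier, 68 mm across, 80 mm high, origin under its centre
There are look-alikes about, which are no part of the job. Of the things shaped like the wedge, the beech one is meant.

How it is judged:
By the outcome, as a careful person would: the job done as asked, in the order asked, and still so for the second after the job is handed in, with the robot touching nothing.
Of egg1, egg2, egg3 only 2 to 3 are there at a start; the rules pass over those that are not, and their reading is None.
At some moment in a run one of wedge, bar may be knocked a few centimetres aside while the robot is not near it.
It also fails if it takes over 210 s, if anything falls off the work surface, if the arm or the gripper's body presses on something with over 40 N, if the wrist force passes 120 N, or if a joint passes its speed limit or range.

### The arm

A 6-joint arm with a two-finger parallel gripper is mounted at the origin on the work surface. World frame = base frame: x ahead of the robot, y to its left, z up, the work surface at z = 0. Lengths are in m, angles in rad, forces in N, time in s.
With the tool pointing down it reaches from about 0.375 to 0.9 m from the base axis. Payload 3.1 kg.
Tool frame: the origin (TCP) lies at the centre of the arm's flange, where the gripper is bolted on; the fingertips stand 173 mm ahead of it and the grasp point (between the pads) lies 155 mm ahead of it (tip_extent is the distance from the TCP to the fingertips, in m); z points along the fingers, y is the direction in which the jaws open and shut (so a half turn about z gives the same grasp; the last joint's range is limited). The gripper opens to 85 mm and grips with 20 to 120 N. Pads are 22 mm wide; open, the fingers measure 114 mm over their backs; the gripper's body (76 mm by 85 mm) begins 54 mm behind the grasp point. The pads swing forward as they close: fully open they stand 13 mm farther back than shut.
Start: joints at [0.928, 0.527, 1.433, -0, 1.181, -0.178], TCP at [0.28, 0.559, 0.405] pointing down, gripper open.
Joint ranges: [-3.08, 3.08], [-0.75, 2.2], [0.22, 2.44], [-1.43, 4.57], [0, 2.65], [-2.85, 2.85]. Speed limits (rad/s): [2.79, 2.79, 3.14, 3.14, 3.14, 3.14].

### API

Orientations are given as a unit quaternion [x, y, z, w].
In Python, from station import sense, snapshot, sign_off, tip_extent gives the robot as it stands. The module is installed in compiled form; this text tells all that it offers.
- The arm moves only by the tool servo_tool, never from a script. Its argument "rows" is a list of rows, each a list of 3 entries, a list of its own where there are three numbers: the shift along the tool's x, y, z in mm, then the turn about the tool's z in degrees, then the opening, from -1 (shut) to 1 (fully open), so that 0 is half open. A call has 1 to 8 rows; each row is the pose to reach, as a shift and turn from the pose measured when the call began, along the tool's axes at that moment; what a row does not reach only later rows make up. A row lasts 1/10 s, in which the tool goes at most 50 mm and 8.59 degrees, less where a joint would pass 70% of its speed; a pose out of reach is approached as far as the arm can. A call with a gripper value outside its range is refused whole. The fingers move at their own pace and stop on an object; "force" is the grip in N (left out, the last holds). Time passes only in rows, so rows that repeat a pose let the fingers close. It gives the time, the measured TCP pose, the force and the opening at its end, in the units of the state.
- sense(): the state, without advancing time (a new reading comes with each control period).
- snapshot(name): name is "scene" or "top"; returns a dict with "image" (384x512x3 uint8, blue, green, red), "z_map" (384x512 float32, m along the optical axis (not along the pixel's ray), 0 where there is no reading), "vertical_fov" (degrees; the focal length in pixels is half the picture's height over the tangent of half this angle, whatever the lens; pixels are square), "cx", "cy" (the principal point, pixels), "k1" (the pictures are not rectified: a ray, as slopes to the right and down, at radius r is drawn at 1 + k1 r^2 times it, then the intrinsics apply), "cam_to_world" (4x4, takes a point from camera to world coordinates). Camera axes: x right, y down, z forward; pixel columns grow to the right and rows downward; lengths in m; the calibration is good to about 2 mm. A picture is of the moment at which its call begins.
- sign_off(): hands the job in, once; it reports no verdict.
The state is a dict: "t": time; "q": joint angles; "qd": joint speeds; "tau": joint torques, N m; "tcp_pos": TCP position; "tool_rot": TCP orientation; "force": force on the tool from outside, world axes, zero at the start; "ft_torque": the same for the moment, N m; "finger_gap": opening from 0.0 (shut) to 1.0 (fully open).
Only numpy, scipy, OpenCV 4.12 (cv2) and the standard library are available. Lean on these libraries where they do the work, as an engineer would, in place of code of your own. Each camera call takes 0.05 s, during which the arm holds its last target. There are 200 camera calls.

## Working session

There is one attempt and no reset: what is moved stays moved. The work goes in short steps, Python scripts to look and compute and a tool call to move; the robot and the scene stay as the last step left them, time stands still between calls to the robot, and variables do not carry over. Pictures are saved under pics/ and viewed, about 12 in all and at most 16, crops included, and the job is handed in when it is done.

Besides the shell and the picture viewer there is one more tool, called after "Call:" as name(argument=value, ...) on one line, values as JSON. servo_tool: Moves the arm, as the interface text tells. Its arguments: {"type":"object","properties":{"rows":{"type":"array"},"force":{"type":"number"}},"required":["rows"]}

```bash
mkdir -p pics; cat > h.py <<'E'
import numpy as np, cv2
from station import sense, snapshot, sign_off, tip_extent
from scipy.spatial.transform import Rotation as R
def K(s):
    h=s["image"].shape[0]; return h/2/np.tan(np.radians(s["vertical_fov"]/2))
def world(s):
    "HxWx3 world points from z_map"
    f=K(s);h,w=s["z_map"].shape
    u,v=np.meshgrid(np.arange(w),np.arange(h))
    x=slopes(s,np.stack([u,v],-1).reshape(-1,2)).reshape(h,w,2)
    z=s["z_map"]; p=np.dstack([x[...,0]*z,x[...,1]*z,z])
    T=s["cam_to_world"]; return p@T[:3,:3].T+T[:3,3]
def slopes(s,uv):
    f=K(s);uv=np.asarray(uv,float)
    cm=np.array([[f,0,s["cx"]],[0,f,s["cy"]],[0,0,1]])
    return cv2.undistortPoints(uv.reshape(-1,1,2),cm,np.array([s["k1"],0,0,0.])).reshape(-1,2)
def onz(s,uv,z):
    x=slopes(s,uv);T=s["cam_to_world"]
    d=np.c_[x,np.ones(len(x))]@T[:3,:3].T;o=T[:3,3]
    return o+d*((z-o[2])/d[:,2])[:,None]
def pix(s,p):
    T=np.linalg.inv(s["cam_to_world"]);p=np.atleast_2d(p);c=p@T[:3,:3].T+T[:3,3]
    x=c[:,:2]/c[:,2:];r=(x**2).sum(1,keepdims=True)
    return x*(1+s["k1"]*r)*K(s)+[s["cx"],s["cy"]]
def go(p,yaw=None):
    "shift in tool axes (mm) to put the TCP at p; turn deg so that tool x axis has world yaw"
    s=sense();M=R.from_quat(s["tool_rot"]).as_matrix()
    d=M.T@(np.array(p)-s["tcp_pos"])*1000
    yx=np.degrees(np.arctan2(M[1,0],M[0,0]))
    return d.round(1),(None if yaw is None else round(-((yaw-yx+180)%360-180),1)),'yawx %.1f'%yx
E
python3 - <<'E'
from h import *
for n in("scene","top"):
    s=snapshot(n);cv2.imwrite(f"pics/{n}0.png",cv2.resize(s["image"],(800,600),interpolation=cv2.INTER_CUBIC))
    np.savez(f"{n}0.npz",**s);print(n,s["vertical_fov"],s["k1"],s["cx"],s["cy"],s["cam_to_world"].round(3).tolist())
print(sense(),tip_extent if not callable(tip_extent) else tip_extent())
E
```

```text
scene 46.768289915261676 -0.08754648289541159 258.61733705173816 192.04184262421992 [[-0.233, 0.726, -0.647, 1.315], [0.972, 0.182, -0.146, 0.341], [0.012, -0.663, -0.748, 1.027], [0.0, 0.0, 0.0, 1.0]]
top 52.717948987915456 -0.07629981645266218 256.7926465323098 195.57223431778166 [[0.028, -0.978, 0.205, 0.202], [-1.0, -0.027, 0.009, 0.172], [-0.003, -0.205, -0.979, 1.447], [0.0, 0.0, 0.0, 1.0]]
{'t': 0.1, 'q': array([ 9.28488626e-01,  5.28386932e-01,  1.43378754e+00,  2.08814788e-05,
        1.18143041e+00, -1.78506103e-01]), 'qd': array([ 0.00095125, -0.00171873, -0.00251471,  0.00036267, -0.00067659,
       -0.00014427]), 'tau': array([ 3.30567473e-04, -4.43303668e+01, -1.78586894e+01, -1.67230810e-04,
        3.85996420e-03, -3.87144055e-06]), 'tcp_pos': array([0.27937739, 0.55872976, 0.40381845]), 'tool_rot': array([ 2.29831605e-01,  9.73229891e-01, -9.18714175e-04, -4.10276026e-04]), 'force': array([ 1.00902888, -1.04880748, -0.41279611]), 'ft_torque': array([ 0.06447685,  0.00958289, -0.01796291]), 'finger_gap': 1.0037419780672001} 0.1734
```

View pics/scene0.png

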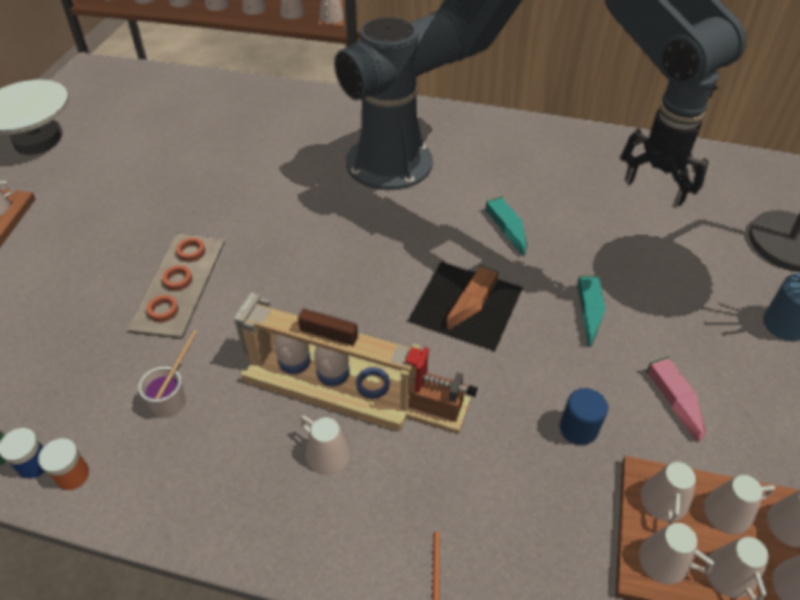

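View pics/top0.png

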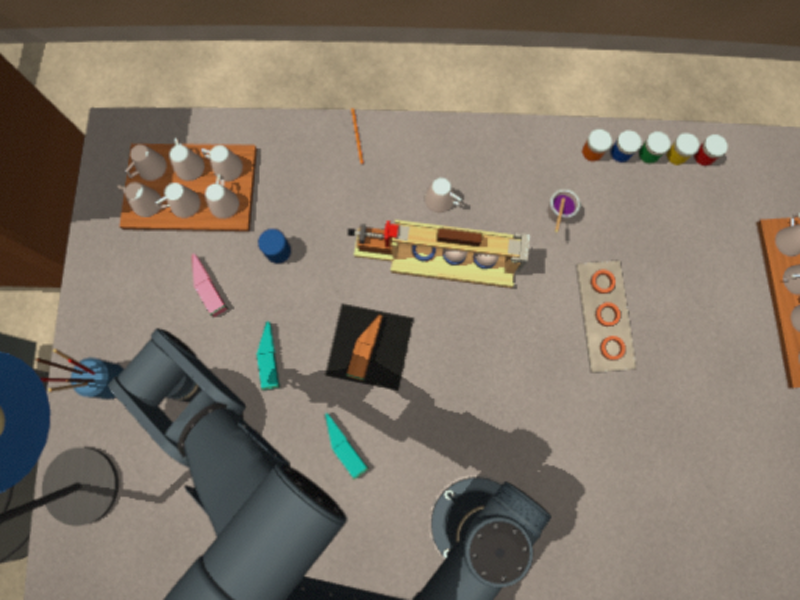

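```bash
python3 - <<'E'
from h import *
for n in("top","scene"):
    s=dict(np.load(n+"0.npz"));P=world(s);im=s["image"]
    hsv=cv2.cvtColor(im,cv2.COLOR_BGR2HSV)
    print(n,"bench z",np.median(P[300:380:5,60:200:5,2][s["z_map"][300:380:5,60:200:5]>0]).round(4))
    reg=(P[...,0]>.3)&(P[...,0]<.85)&(P[...,1]<.3)&(P[...,1]>-.45)
    def rect(m,name):
        q=P[m][:,:2].astype(np.float32)
        if len(q)<5: print(name,len(q));return
        (c,wh,a)=cv2.minAreaRect(q);b=cv2.boxPoints((c,wh,a))
        i=0 if np.hypot(*(b[0]-b[1]))>np.hypot(*(b[1]-b[2])) else 1
        d=b[i+1]-b[i];print(name,len(q),"c",np.round(c,4),"wh",np.round(wh,4),"yaw",np.degrees(np.arctan2(d[1],d[0])).round(1),"z med/max",np.median(P[m][:,2]).round(4),P[m][:,2].max().round(4))
    rect(reg&(P[...,2]>.145)&(P[...,2]<.18),"handle")
    rect(reg&(P[...,2]>.117)&(P[...,2]<.131)&(P[...,0]<.72),"bar top+ears")
    H,S,V=[hsv[...,i].astype(int) for i in range(3)]
    rect(reg&(((H<6)|(H>172))&(S>170)&(V>100)),"red catch")
    mat=reg&(V<40)&(abs(P[...,2])<.012)&(P[...,0]<.56)&(P[...,1]>-.05)
    rect(mat,"mat")
    w=(H>5)&(H<25)&(S>110)&(V>60)&(P[...,2]>.012)&(P[...,2]<.05)&(P[...,0]<.56)&(P[...,1]>-.05)&reg
    rect(w,"wedge"); rect(w&(P[...,2]>.028),"wedge top")
    rect(reg&(H<20)&(S>120)&(P[...,1]<-.15)&(P[...,2]>.02)&(P[...,2]<.04),"rings")
    rect(reg&(P[...,1]<-.12)&(P[...,2]>.006)&(P[...,2]<.02)&(P[...,0]<.66),"bat")
    for (nm,lo,hi) in(("tin",100,125),):
        rect((H>lo)&(H<hi)&(S>120)&(P[...,0]>.4)&(P[...,2]>.07)&(P[...,2]<.1)&(P[...,1]<.5),nm)
s=dict(np.load("top0.npz"));a=s["image"][120:255,195:355]
t=dict(np.load("scene0.npz"));b=t["image"][155:285,140:345]
o=np.vstack([cv2.resize(a,(474,400),interpolation=2)[:, :],]);b=cv2.resize(b,(600,380),interpolation=2)
cv2.imwrite("pics/c1.png",b); cv2.imwrite("pics/c2.png",cv2.resize(a,(711,600),interpolation=2))
E
```

```text
top bench z 0.6696
handle 222 c [0.6367 0.0601] wh [0.0998 0.0255] yaw 83.9 z med/max 0.1627 0.1729
bar top+ears 749 c [0.6371 0.0627] wh [0.3246 0.0646] yaw 84.0 z med/max 0.1254 0.131
red catch 73 c [0.6497 0.2135] wh [0.0273 0.0382] yaw -7.4 z med/max 0.1359 0.1434
mat 1080 c [0.3996 0.2429] wh [0.1396 0.1744] yaw -9.3 z med/max 0.0028 0.0117
wedge 367 c [0.4017 0.2723] wh [0.0401 0.1587] yaw -13.7 z med/max 0.0326 0.0402
wedge top 330 c [0.4017 0.2723] wh [0.0401 0.1587] yaw -13.7 z med/max 0.033 0.0402
rings 317 c [ 0.4948 -0.3125] wh [0.2198 0.0587] yaw 6.0 z med/max 0.0289 0.0367
bat 1779 c [ 0.481  -0.2856] wh [0.3228 0.3569] yaw -0.1 z med/max 0.0116 0.0198
tin 136 c [0.6356 0.4812] wh [0.0614 0.0368] yaw 2.2 z med/max 0.0791 0.0889
scene bench z -0.0011
handle 420 c [0.6404 0.06  ] wh [0.0999 0.0266] yaw 84.2 z med/max 0.1607 0.1663
bar top+ears 1263 c [0.6392 0.0652] wh [0.3275 0.0636] yaw 83.6 z med/max 0.1242 0.131
red catch 109 c [0.6603 0.215 ] wh [0.0355 0.0279] yaw 1.6 z med/max 0.1348 0.1387
mat 1074 c [0.402  0.2433] wh [0.1386 0.1747] yaw -8.4 z med/max 0.001 0.0074
wedge 474 c [0.409  0.2718] wh [0.0405 0.1593] yaw -14.7 z med/max 0.0302 0.0374
wedge top 358 c [0.4074 0.2721] wh [0.0403 0.1561] yaw -14.7 z med/max 0.0309 0.0374
rings 408 c [ 0.498  -0.3116] wh [0.2166 0.0569] yaw 6.7 z med/max 0.0269 0.0341
bat 1695 c [ 0.4967 -0.3169] wh [0.2739 0.2568] yaw 2.4 z med/max 0.0106 0.02
tin 228 c [0.6443 0.4833] wh [0.064  0.0332] yaw 0.0 z med/max 0.0788 0.084
```

View pics/c2.png

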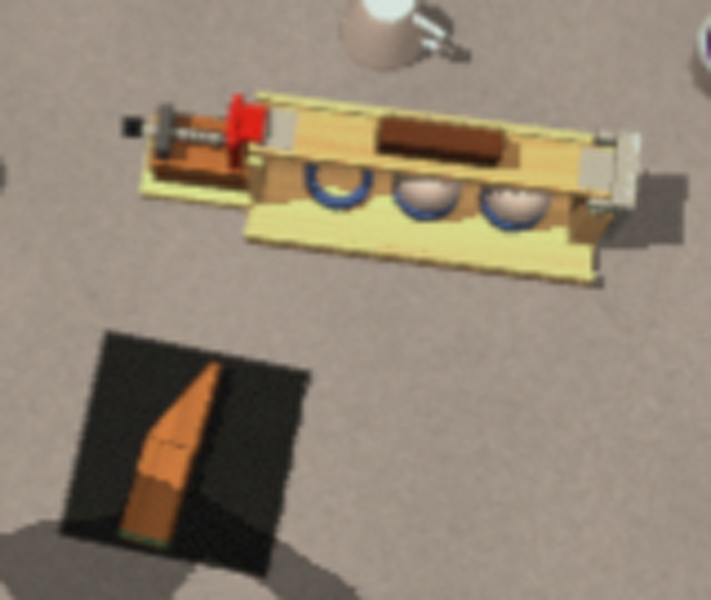

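```bash
cat >> h.py <<'E'
def plane_rect(s,m,z,name):
    v,u=np.nonzero(m); q=onz(s,np.c_[u,v],z)[:,:2].astype(np.float32)
    # drop stragglers: largest blob
    n,l,st,_=cv2.connectedComponentsWithStats(m.astype(np.uint8))
    k=1+st[1:,4].argmax(); v,u=np.nonzero(l==k); q=onz(s,np.c_[u,v],z)[:,:2].astype(np.float32)
    c,wh,a=cv2.minAreaRect(q);b=cv2.boxPoints((c,wh,a))
    i=0 if np.hypot(*(b[0]-b[1]))>np.hypot(*(b[1]-b[2])) else 1
    d=b[i+1]-b[i];print(name,len(q),"c",np.round(c,4),"wh",np.round(sorted(wh),4),"yaw",(np.degrees(np.arctan2(d[1],d[0]))%180).round(1))
    return q
E
python3 - <<'E'
from h import *
for n in("top","scene"):
    s=dict(np.load(n+"0.npz"));P=world(s);im=s["image"];print(n)
    H,S,V=[cv2.cvtColor(im,cv2.COLOR_BGR2HSV)[...,i].astype(int) for i in range(3)]
    reg=(P[...,0]>.3)&(P[...,0]<.85)&(P[...,1]<.3)&(P[...,1]>-.45);Z=P[...,2]
    plane_rect(s,reg&(Z>.153)&(Z<.18),.164,"handle")
    plane_rect(s,reg&(Z>.117)&(Z<.131)&(S>60)&(H>8)&(H<40),.126,"bar wood")
    w=reg&(H>5)&(H<25)&(S>110)&(Z>.022)&(Z<.05)&(P[...,0]<.56)&(P[...,1]>-.05)
    q=plane_rect(s,w,.033,"wedge")
    c=q.mean(0);print(" tip",q[q[:,0].argmax()],"ext x",q[:,0].min())
    r=reg&(H<20)&(S>120)&(P[...,1]<-.15)&(Z>.02)&(Z<.04)
    k,l,st,_=cv2.connectedComponentsWithStats(r.astype(np.uint8))
    for i in range(1,k):
        if st[i,4]>30:
            v,u=np.nonzero(l==i);q=onz(s,np.c_[u,v],.03)[:,:2].astype(np.float32);print(" ring",np.round(cv2.fitEllipse(cv2.convexHull(q)),4) if 0 else (np.round(cv2.minEnclosingCircle(q)[0],4),round(cv2.minEnclosingCircle(q)[1],4)))
    plane_rect(s,reg&(V<45)&(abs(Z)<.012)&(P[...,0]<.56)&(P[...,1]>-.05)|w,.003,"mat")
    plane_rect(s,(((H<6)|(H>172))&(S>170)&(V>100))&(Z>.1)&reg,.138,"catch")
    # eggs
    e=reg&(Z>.04)&(Z<.11)&(S<50)&(V>120)&(P[...,0]>.58)&(P[...,0]<.69)
    k,l,st,_=cv2.connectedComponentsWithStats(e.astype(np.uint8))
    for i in range(1,k):
        if st[i,4]>20: print(" egg",st[i],P[l==i].mean(0).round(3))
E
```

```text
top
handle 204 c [0.6346 0.0603] wh [0.0263 0.1   ] yaw 84.2
bar wood 603 c [0.6354 0.0634] wh [0.0643 0.2934] yaw 84.1
wedge 355 c [0.4019 0.2721] wh [0.0401 0.1594] yaw 166.3
 tip [0.4757714 0.2386917] ext x 0.32554704
 ring (array([ 0.5745, -0.3028]), 0.0301)
 ring (array([ 0.493 , -0.3114]), 0.0294)
 ring (array([ 0.4108, -0.3199]), 0.0298)
mat 1466 c [0.3988 0.2426] wh [0.1404 0.1757] yaw 170.6
catch 73 c [0.6481 0.2137] wh [0.0279 0.041 ] yaw 171.0
scene
handle 343 c [0.6455 0.062 ] wh [0.029  0.1016] yaw 83.8
bar wood 994 c [0.646  0.0626] wh [0.0556 0.2969] yaw 82.5
wedge 417 c [0.4133 0.2725] wh [0.0429 0.1631] yaw 166.1
 tip [0.4884496  0.23680066] ext x 0.33094475
 ring (array([ 0.4205, -0.3168]), 0.0307)
 ring (array([ 0.5009, -0.3076]), 0.0315)
 ring (array([ 0.5817, -0.2986]), 0.0314)
mat 1537 c [0.3939 0.2455] wh [0.1386 0.193 ] yaw 171.0
catch 109 c [0.6619 0.2152] wh [0.0274 0.0345] yaw 12.3
 egg [180 217   7  11  26] [ 0.653 -0.014  0.088]
```

```bash
python3 - <<'E'
from h import *
print(go([.339,.2875,.32],-13.7),go([.339,.2875,.32],166.3))
E
```

```text
(array([-174.7, -215.7,   84.2]), np.float64(167.1), 'yawx 153.4') (array([-174.7, -215.7,   84.2]), np.float64(-12.9), 'yawx 153.4')
```

Call:
servo_tool(rows=[[[-175, -216, 84], -13, 1], [[-175, -216, 84], -13, 1], [[-175, -216, 84], -13, 1], [[-175, -216, 84], -13, 1], [[-175, -216, 84], -13, 1], [[-175, -216, 84], -13, 1], [[-175, -216, 84], -13, 1], [[-175, -216, 84], -13, 1]])

```text
t: 0.9
tcp_pos: [0.3396, 0.2865, 0.32]
tool_rot: [0.12, 0.993, -0.001, -0.001]
force: [-0.2, 0.1, 1.2]
finger_gap: 0.996
```

```bash
cat >> h.py <<'E'
def grip_check(tag):
    st=sense();M=R.from_quat(st["tool_rot"]).as_matrix();print("tcp",st["tcp_pos"].round(4),"t",st["t"],"gap",round(st["finger_gap"],3),"F",st["force"].round(1))
    for n in("top","scene"):
        s=snapshot(n);np.savez(f"{n}{tag}.npz",**s);P=world(s)
        L=(P-st["tcp_pos"])@M
        m=(abs(L[...,0])<.03)&(abs(L[...,1])<.08)&(L[...,2]>.11)&(L[...,2]<.178)
        q=L[m];a=q[q[:,1]<0];b=q[q[:,1]>0]
        print(n,m.sum(),[(np.percentile(k,5,axis=0).round(4),np.median(k,axis=0).round(4),np.percentile(k,95,axis=0).round(4)) for k in(a,b) if len(k)>5])
E
python3 -c "
from h import *
grip_check(1)
s=[dict(np.load(n+'1.npz')) for n in('top','scene')]
st=sense()
o=[]
for x in s:
    c=pix(x,st['tcp_pos']-[0,0,.173])[0]; print(c); u,v=c.astype(int);u=np.clip(u,60,452);v=np.clip(v,60,324);o.append(cv2.resize(x['image'][v-60:v+60,u-60:u+60],(400,400),interpolation=2))
cv2.imwrite('pics/g1.png',np.hstack(o))
"
```

```text
tcp [0.3396 0.2865 0.32  ] t 0.9 gap 0.996 F [-0.2  0.1  1.2]
top 0 []
scene 188 [(array([-0.0158, -0.0642,  0.111 ]), array([-0.0102, -0.0458,  0.1293]), array([ 0.0046, -0.0404,  0.1567])), (array([-0.0166,  0.0455,  0.1107]), array([-0.0112,  0.0532,  0.1288]), array([0.0024, 0.0678, 0.1529]))]
[224.54316912 233.85019423]
[315.16396794 146.22745452]
```

View pics/g1.png

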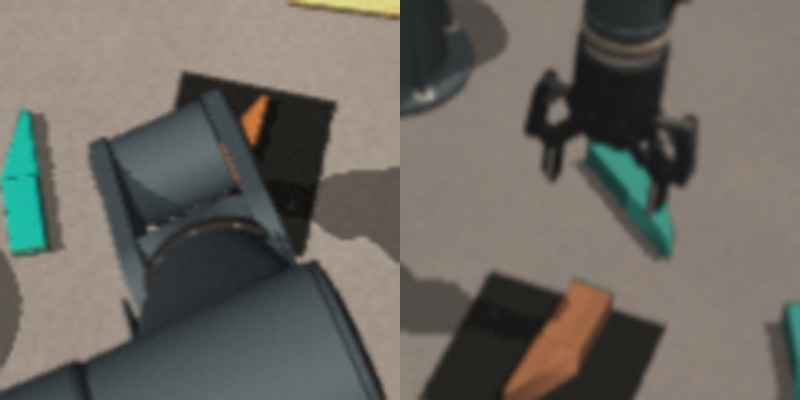

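Call:
servo_tool(rows=[[[-2, 0, 45], 0, 1], [[-2, 0, 90], 0, 1], [[-2, 0, 120], 0, 1], [[-2, 0, 136], 0, 1], [[-2, 0, 136], 0, 1], [[-2, 0, 136], 0, -0.6], [[-2, 0, 136], 0, -0.6], [[-2, 0, 136], 0, -0.6]], force=60)

```text
t: 1.8
tcp_pos: [0.3417, 0.2879, 0.1856]
tool_rot: [0.118, 0.993, 0.0, 0.001]
force: [-0.5, -0.6, -0.4]
finger_gap: 0.515
```

Call:
servo_tool(rows=[[[0, 0, 0], 0, -0.6], [[0, 0, 0], 0, -0.6], [[0, 0, 0], 0, -0.6], [[0, 0, -10], 0, -0.6], [[0, 0, -40], 0, -0.6]])

```text
t: 2.3
tcp_pos: [0.3411, 0.2874, 0.2248]
tool_rot: [0.118, 0.993, -0.001, -0.001]
force: [-0.8, -0.0, -0.2]
finger_gap: 0.457
```

```bash
cat >> h.py <<'E'
def wedge_in_tool(tag,z=None):
    st=sense();M=R.from_quat(st["tool_rot"]).as_matrix();print("tcp",st["tcp_pos"].round(4),"t",st["t"],"gap",round(st["finger_gap"],3),"F",st["force"].round(1))
    for n in("top","scene"):
        s=snapshot(n);np.savez(f"{n}{tag}.npz",**s);P=world(s);L=(P-st["tcp_pos"])@M
        H,S,V=[cv2.cvtColor(s["image"],cv2.COLOR_BGR2HSV)[...,i].astype(int) for i in range(3)]
        m=(H>5)&(H<25)&(S>110)&(L[...,2]>.1)&(L[...,2]<.19)&(abs(L[...,0])<.2)&(abs(L[...,1])<.06)
        q=L[m]
        if len(q)<20: print(n,"none");continue
        print(n,len(q),"tool-frame min/med/max",np.percentile(q,1,axis=0).round(4),np.median(q,0).round(4),np.percentile(q,99,axis=0).round(4))
        t=q[q[:,0]<np.percentile(q[:,0],1)+.008];print("  tip y-range",t[:,1].min().round(4),t[:,1].max().round(4),"world tip",P[m][q[:,0].argmin()].round(4))
E
python3 -c "
from h import *
wedge_in_tool(2)"
```

```text
tcp [0.3411 0.2874 0.2248] t 2.3 gap 0.457 F [-0.8 -0.  -0.2]
top 33 tool-frame min/med/max [-0.1407 -0.0212  0.1481] [-0.1265 -0.0177  0.1548] [-0.1099 -0.0084  0.182 ]
  tip y-range -0.0212 -0.0121 world tip [0.4728 0.2335 0.0681]
scene 558 tool-frame min/med/max [-0.146  -0.0183  0.1468] [-0.0741 -0.      0.1517] [0.0076 0.022  0.1792]
  tip y-range -0.0185 -0.0072 world tip [0.4809 0.2404 0.0479]
```

```bash
python3 - <<'E'
from h import *
print(go([.4658,.2498,.26],174.05))
E
```

```text
(array([-129.4,   -8.3,  -31.2]), np.float64(-7.6), 'yawx 166.5')
```

Call:
servo_tool(rows=[[[-10, 0, -31], -1, -0.6], [[-45, -3, -31], -4, -0.6], [[-90, -6, -31], -7.6, -0.6], [[-115, -8, -31], -7.6, -0.6], [[-129, -8, -31], -7.6, -0.6], [[-129, -8, -31], -7.6, -0.6], [[-129, -8, -31], -7.6, -0.6]])

```text
t: 3.1
tcp_pos: [0.4639, 0.2501, 0.2592]
tool_rot: [0.052, 0.999, 0.001, 0.002]
force: [-1.0, -0.3, -1.6]
finger_gap: 0.458
```

```bash
python3 -c "
from h import *
wedge_in_tool(3)
print(go([.4658,.2498,.26],174.05))
s=dict(np.load('top3.npz'));t=dict(np.load('scene3.npz'))
c=np.array([.6525,.2087,.12])
o=[]
for x in(s,t):
    u,v=pix(x,c)[0].astype(int);print(u,v);o.append(cv2.resize(x['image'][v-40:v+40,u-40:u+40],(400,400),interpolation=2))
cv2.imwrite('pics/g3.png',np.hstack(o))
"
```

```text
tcp [0.4639 0.2501 0.2592] t 3.1 gap 0.458 F [-1.  -0.3 -1.6]
top 74 tool-frame min/med/max [-0.1959 -0.0542  0.1274] [-0.1706 -0.0174  0.1674] [-0.1524  0.0583  0.1899]
  tip y-range -0.0136 0.0314 world tip [0.6604 0.2359 0.0872]
scene 632 tool-frame min/med/max [-0.1877 -0.0223  0.1497] [-0.0671 -0.002   0.156 ] [0.0103 0.0202 0.1847]
  tip y-range -0.0228 0.0238 world tip [0.6637 0.2347 0.0702]
(array([-2.4, -0.4, -0.7]), np.float64(0.1), 'yawx 174.2')
251 148
264 230
```

View pics/g3.png

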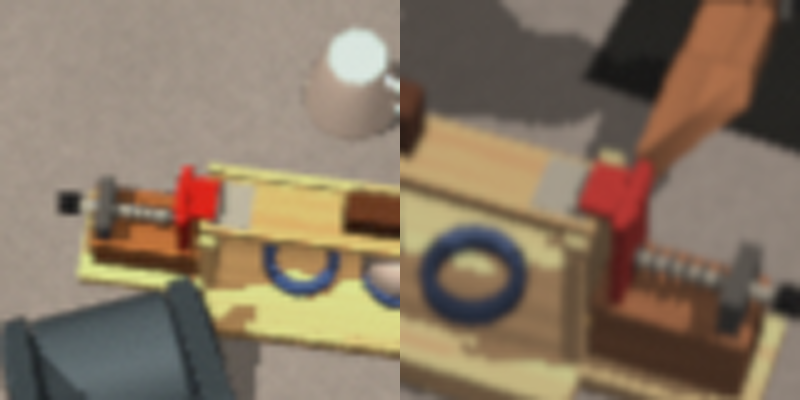

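Call:
servo_tool(rows=[[[0, 0.5, 8.5], 0, -0.6], [[0, 0.5, 8.5], 0, -0.6], [[-12, 0.5, 8.5], 0, -0.6], [[-18, 0.5, 8.5], 0, -0.6], [[-24, 0.5, 8.5], 0, -0.6], [[-30, 0.5, 8.5], 0, -0.6], [[-30, 0.5, 8.5], 0, -0.6]])

```text
t: 3.9
tcp_pos: [0.4947, 0.2477, 0.2511]
tool_rot: [0.051, 0.999, 0.001, 0.003]
force: [0.4, 0.1, -1.0]
finger_gap: 0.451
```

Call:
servo_tool(rows=[[[-6, 0, 0], 0, -0.6], [[-12, 0, 0], 0, -0.6], [[-18, 0, 0], 0, -0.6], [[-24, 0, 0], 0, -0.6], [[-24, 0, 0], 0, -0.6]])

```text
t: 4.4
tcp_pos: [0.5143, 0.245, 0.2501]
tool_rot: [0.052, 0.999, -0.0, -0.005]
force: [-10.9, -1.2, 3.4]
finger_gap: 0.455
```

```bash
python3 -c "
from h import *
s=sense();print(s['tcp_pos'].round(4),s['force'].round(1),s['finger_gap'])
t=snapshot('scene');top=snapshot('top')
o=[]
for x in(top,t):
    u,v=pix(x,np.array([.6525,.2087,.12]))[0].astype(int);o.append(cv2.resize(x['image'][v-40:v+40,u-40:u+40],(400,400),interpolation=2))
cv2.imwrite('pics/g4.png',np.hstack(o))
"
```

```text
[0.5143 0.245  0.2501] [-10.9  -1.2   3.4] 0.4547690886262281
```

View pics/g4.png

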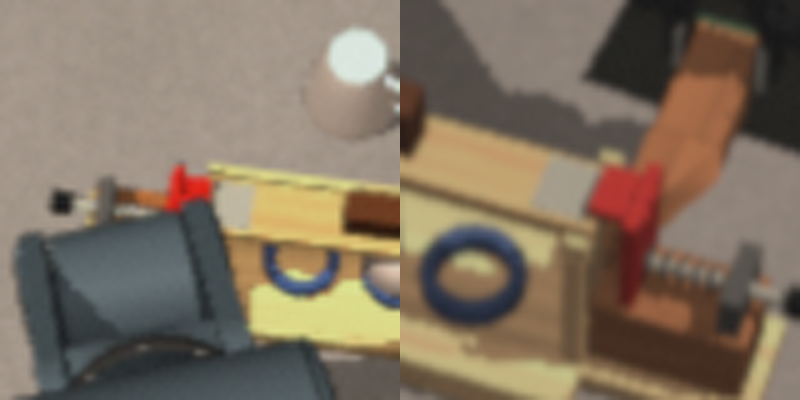

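Call:
servo_tool(rows=[[[-12, 0, 0], 0, -0.6], [[-19, 0, 0], 0, -0.6], [[-26, 0, 0], 0, -0.6], [[-33, 0, 0], 0, -0.6], [[-40, 0, 0], 0, -0.6], [[-47, 0, 0], 0, -0.6]], force=90)

```text
t: 5.1
tcp_pos: [0.5525, 0.2405, 0.2486]
tool_rot: [0.051, 0.999, -0.003, -0.018]
force: [-22.8, 2.0, 13.5]
finger_gap: 0.445
```

Call:
servo_tool(rows=[[[-12, 0, -2], 0, -0.6], [[-19, 0, -3], 0, -0.6], [[-26, 0, -3], 0, -0.6], [[-33, 0, -3], 0, -0.6]])

```text
t: 5.5
tcp_pos: [0.5748, 0.2385, 0.2493]
tool_rot: [0.05, 0.998, -0.004, -0.036]
force: [-29.9, 4.9, 19.9]
finger_gap: 0.447
```

```bash
cat >> h.py <<'E'
C=np.array([.637,.060]);XA=np.array([.9946,-.1035]);YA=np.array([.1035,.9946])
def car(p): d=np.asarray(p)[...,:2]-C; return np.stack([d@XA,d@YA],-1)*1000
def uncar(x,y): return C+XA*x/1000+YA*y/1000
def crop(name,p,fn,r=40):
    o=[];
    for n in name:
        x=snapshot(n);np.savez(n+fn+".npz",**x)
        u,v=pix(x,np.array(p))[0].astype(int);u=np.clip(u,r,512-r);v=np.clip(v,r,384-r);o.append(cv2.resize(x['image'][v-r:v+r,u-r:u+r],(400,400),interpolation=2))
    cv2.imwrite(f'pics/{fn}.png',np.hstack(o))
E
python3 -c "
from h import *
s=sense();print(s['tcp_pos'].round(4),s['force'].round(1),s['finger_gap'],car(s['tcp_pos']))
crop(['top','scene'],[.6525,.2087,.12],'g5')"
```

```text
[0.5748 0.2385 0.2493] [-29.9   4.9  19.9] 0.4474012816028378 [-80.36293916 171.14322433]
```

View pics/g5.png

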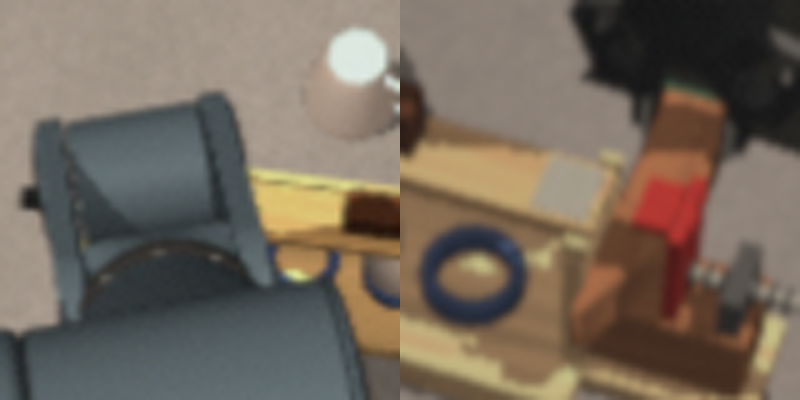

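Call:
servo_tool(rows=[[[-14, 0, -4], 0, -0.6], [[-20, 0, -4], 0, -0.6], [[-26, 0, -5], 0, -0.6], [[-32, 0, -5], 0, -0.6], [[-36, 0, -5], 0, -0.6], [[-36, 0, -5], 0, -0.6]])

```text
t: 6.2
tcp_pos: [0.6067, 0.2358, 0.2508]
tool_rot: [0.051, 0.998, -0.004, -0.044]
force: [-15.1, 2.2, 7.2]
finger_gap: 0.448
```

```bash
cat >> h.py <<'E'
def gp():
    s=sense();M=R.from_quat(s["tool_rot"]).as_matrix();g=s["tcp_pos"]+M[:,2]*.155
    print("t",s["t"],"tcp",s["tcp_pos"].round(4),"grasp",g.round(4),"car",car(g).round(1),"F",s["force"].round(1),"gap",round(s["finger_gap"],3))
def red(tag):
    s=dict(np.load(tag+".npz"));P=world(s);H,S,V=[cv2.cvtColor(s["image"],cv2.COLOR_BGR2HSV)[...,i].astype(int) for i in range(3)]
    m=((H<6)|(H>172))&(S>150)&(V>80)&(P[...,2]>.08)&(P[...,0]>.6)&(P[...,0]<.72)&(P[...,1]>.15)&(P[...,1]<.3)
    c=car(P[m]);print("red car y 5,50,95%",np.percentile(c[:,1],[5,50,95]).round(1),"x",np.percentile(c[:,0],[5,95]).round(1))
E
python3 -c "
from h import *
gp()
x=snapshot('scene');np.savez('scene6.npz',**x)
for k in('0','g5','6'): red('scene'+k)"
```

```text
t 6.2 tcp [0.6067 0.2358 0.2508] grasp [0.5931 0.2351 0.0964] car [-61.8 169.7] F [-15.1   2.2   7.2] gap 0.448
red car y 5,50,95% [142.8 161.3 168. ] x [-10.6  22.2]
red car y 5,50,95% [171.  189.4 197. ] x [-12.8  22.6]
red car y 5,50,95% [171.2 190.6 197.8] x [-38.5  22.7]
```

```bash
python3 -c "
from h import *
for n in('scene6',):
    s=dict(np.load(n+'.npz'));P=world(s);H,S,V=[cv2.cvtColor(s['image'],cv2.COLOR_BGR2HSV)[...,i].astype(int) for i in range(3)]
    c=car(P);m=(H>4)&(H<25)&(S>90)&(P[...,2]>.075)&(P[...,2]<.12)&(c[...,1]>148)&(c[...,1]<215)&(abs(c[...,0])<130)
    q=c[m];print(len(q),np.percentile(q[:,0],[0,1,99,100]).round(1))
    f=m&(c[...,0]>40);print(c[f][:,1].min(),c[f][:,1].max(),P[f][:,2].min(),P[f][:,2].max())
    r=m&(c[...,0]<-30);print('rear z',np.percentile(P[r][:,2],[5,50,95]) if r.any() else 0)
crop(['scene'],[.6525,.2087,.1],'g6',45)
"
```

```text
609 [-76.9 -73.9  80.1  80.9]
149.46120219110384 175.43024763564512 0.07526283500792064 0.10109560623356662
rear z [0.09353761 0.09659772 0.10061775]
```

View pics/g6.png

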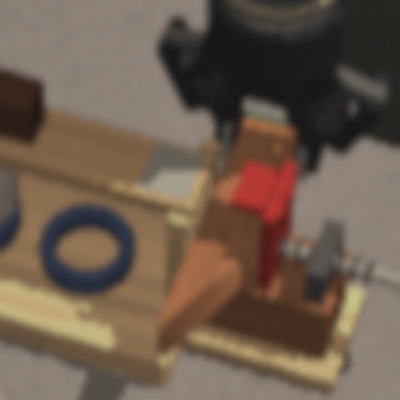

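Call:
servo_tool(rows=[[[-8, 0, -1], 0, -0.6], [[-9, 0, -1], 0, -0.6], [[-4, 0, -1], 0, 0.6], [[-4, 0, -1], 0, 1], [[-4, 0, -1], 0, 1], [[-4, 0, -1], 0, 1], [[0, 0, -40], 0, 1], [[0, 0, -90], 0, 1]])

```text
t: 7.1
tcp_pos: [0.6138, 0.2358, 0.3381]
tool_rot: [0.051, 0.998, -0.005, -0.048]
force: [1.3, 0.4, -1.1]
finger_gap: 0.996
```

Call:
servo_tool(rows=[[[40, -40, -20], 0, 1], [[60, -80, -20], 0, 1], [[60, -120, -20], 0, 1], [[60, -150, -20], 0, 1]])

```text
t: 7.5
tcp_pos: [0.5403, 0.0908, 0.3669]
tool_rot: [0.051, 0.998, -0.006, -0.047]
force: [1.2, -0.1, -0.1]
finger_gap: 0.998
```

```bash
python3 -c "
from h import *
gp()
for n in('scene','top'): np.savez(n+'7.npz',**snapshot(n)); red(n+'7')
for n in('scene7','top7'):
    s=dict(np.load(n+'.npz'));P=world(s);H,S,V=[cv2.cvtColor(s['image'],cv2.COLOR_BGR2HSV)[...,i].astype(int) for i in range(3)]
    c=car(P);m=(H>4)&(H<25)&(S>90)&(P[...,2]>.085)&(P[...,2]<.105)&(c[...,1]>148)&(c[...,1]<215)&(abs(c[...,0])<130)
    q=c[m];print(n,len(q),np.percentile(q[:,0],[0,1,99,100]).round(1))
    reg=(abs(c[...,0])<80)&(abs(c[...,1])<160)
    plane_rect(s,reg&(P[...,2]>.153)&(P[...,2]<.18),.164,'handle plane'); q=P[reg&(P[...,2]>.155)];print('handle depth',cv2.minAreaRect(q[:,:2].astype(np.float32)),np.median(q[:,2]))
"
```

```text
t 7.5 tcp [0.5403 0.0908 0.3669] grasp [0.5258 0.0898 0.2126] car [-113.7   18.2] F [ 1.2 -0.1 -0.1] gap 0.998
red car y 5,50,95% [171.7 190.9 197.6] x [-13.6  22.9]
red car y 5,50,95% [171.5 187.6 197.4] x [-21.7  14.9]
scene7 545 [-74.6 -73.6  80.3  81.5]
handle plane 349 c [0.6459 0.062 ] wh [0.0296 0.1017] yaw 84.0
handle depth ((0.6074308156967163, 0.08134431391954422), (0.1342393457889557, 0.09669096767902374), 84.07524871826172) 0.4733823891061383
top7 322 [-82.2 -80.5  71.   79.6]Traceback (most recent call last):
  File "<string>", line 10, in <module>
    plane_rect(s,reg&(P[...,2]>.153)&(P[...,2]<.18),.164,'handle plane'); q=P[reg&(P[...,2]>.155)];print('handle depth',cv2.minAreaRect(q[:,:2].astype(np.float32)),np.median(q[:,2]))
    ~~~~~~~~~~^^^^^^^^^^^^^^^^^^^^^^^^^^^^^^^^^^^^^^^^^^^^^^^^^^^^^^^^^^
  File "h.py", line 32, in plane_rect
    v,u=np.nonzero(m); q=onz(s,np.c_[u,v],z)[:,:2].astype(np.float32)
                         ~~~^^^^^^^^^^^^^^^^
  File "h.py", line 18, in onz
    x=slopes(s,uv);T=s["cam_to_world"]
  File "h.py", line 16, in slopes
    return cv2.undistortPoints(uv.reshape(-1,1,2),cm,np.array([s["k1"],0,0,0.])).reshape(-1,2)
           ~~~~~~~~~~~~~~~~~~~^^^^^^^^^^^^^^^^^^^^^^^^^^^^^^^^^^^^^^^^^^^^^^^^^^
cv2.error: OpenCV(4.12.0) /io/opencv/modules/calib3d/src/undistort.dispatch.cpp:347: error: (-215:Assertion failed) CV_IS_MAT(_src) && CV_IS_MAT(_dst) && (_src->rows == 1 || _src->cols == 1) && (_dst->rows == 1 || _dst->cols == 1) && _src->cols + _src->rows - 1 == _dst->rows + _dst->cols - 1 && (CV_MAT_TYPE(_src->type) == CV_32FC2 || CV_MAT_TYPE(_src->type) == CV_64FC2) && (CV_MAT_TYPE(_dst->type) == CV_32FC2 || CV_MAT_TYPE(_dst->type) == CV_64FC2) in function 'cvUndistortPointsInternal'
```

```bash
python3 -c "
from h import *
s=dict(np.load('top0.npz'));P=world(s)
for n,(u,v) in dict(cup=(440,190),pot=(565,205)).items():
    u=int(u*.64);v=int(v*.64);q=P[v-25:v+25,u-25:u+25].reshape(-1,3);q=q[(q[:,2]>.045)&(q[:,2]<.09)&(q[:,0]>.7)];print(n,q.min(0).round(3),q.max(0).round(3),car(q).min(0).round(0),car(q).max(0).round(0))
p=uncar(46,-137);print(p)
c=sense()['tcp_pos'];print(go([*p,.40]),go([p[0]+.024,p[1],.265]))
"
```

```text
cup [0.755 0.049 0.045] [0.808 0.126 0.087] [112.   2.] [166.  82.]
pot [ 0.703 -0.242  0.045] [ 0.794 -0.174  0.089] [  91. -288.] [ 184. -220.]
[ 0.6685721 -0.0810212]
(array([-141. , -156.6,  -44.2]), None, 'yawx 173.9') (array([-177.3, -151.9,   88. ]), None, 'yawx 173.9')
```

```bash
python3 -c "
from h import *
p=uncar(52,-137)
print(go([p[0]+.016,p[1],.37]),go([p[0]+.016,p[1],.2625]))
"
```

```text
(array([-165.6, -154.4,  -16.4]), None, 'yawx 173.9') (array([-175.6, -152.7,   90.7]), None, 'yawx 173.9')
```

Call:
servo_tool(rows=[[[-35, -35, -16], 0, -1], [[-70, -70, -16], 0, -1], [[-105, -105, -16], 0, -1], [[-140, -140, -16], 0, -1], [[-166, -154, -16], 0, -1], [[-170, -154, 30], 0, -1], [[-174, -153, 70], 0, -1], [[-176, -153, 91], 0, -1]], force=40)

```text
t: 8.4
tcp_pos: [0.6902, -0.0816, 0.2577]
tool_rot: [0.053, 0.997, -0.005, -0.05]
force: [-0.3, 0.1, -0.3]
finger_gap: 0.001
```

```bash
python3 -c "
from h import *
gp();print(sense()['tool_rot'].round(3))
"
```

```text
t 8.4 tcp [ 0.6902 -0.0816  0.2577] grasp [ 0.6748 -0.0823  0.1034] car [  52.3 -137.6] F [-0.3  0.1 -0.3] gap 0.001
[ 0.053  0.997 -0.005 -0.05 ]
```

Call:
servo_tool(rows=[[[7, 0, 0], 0, -1], [[12, 0, 0], 0, -1], [[17, 0, 0], 0, -1], [[17, 0, 0], 0, -1]])

```text
t: 8.8
tcp_pos: [0.6782, -0.0801, 0.2615]
tool_rot: [0.054, 0.998, -0.006, -0.039]
force: [13.3, -0.5, -9.6]
finger_gap: 0.001
```

Call:
servo_tool(rows=[[[6, 0, 1], 0, -1], [[12, 0, 2], 0, -1], [[12, 0, 2], 0, -1]])

```text
t: 9.1
tcp_pos: [0.6731, -0.0794, 0.2635]
tool_rot: [0.054, 0.998, -0.007, -0.024]
force: [19.1, -0.6, -13.4]
finger_gap: 0.0
```

Call:
servo_tool(rows=[[[6, 0, 1], 0, -1], [[10, 0, 2], 0, -1], [[10, 0, 2], 0, -1]])

```text
t: 9.4
tcp_pos: [0.6692, -0.0787, 0.2659]
tool_rot: [0.054, 0.998, -0.009, -0.011]
force: [16.5, 0.2, -6.0]
finger_gap: -0.002
```

Call:
servo_tool(rows=[[[6, 0, 1], 0, -1], [[9, 0, 1], 0, -1], [[9, 0, 1], 0, -1]])

```text
t: 9.7
tcp_pos: [0.6653, -0.0782, 0.2689]
tool_rot: [0.055, 0.998, -0.01, 0.0]
force: [12.7, -0.4, -5.3]
finger_gap: -0.004
```

```bash
python3 -c "
from h import *
gp();r=sense()['tool_rot'];print(r.round(4), R.from_quat(r).as_matrix().round(4))
"
```

```text
t 9.7 tcp [ 0.6653 -0.0782  0.2689] grasp [ 0.6652 -0.0813  0.1139] car [  42.7 -137.6] F [12.7 -0.4 -5.3] gap -0.004
[ 5.460e-02  9.985e-01 -1.020e-02  1.000e-04] [[-9.940e-01  1.090e-01 -9.000e-04]
 [ 1.090e-01  9.938e-01 -2.040e-02]
 [-1.400e-03 -2.040e-02 -9.998e-01]]
```

Call:
servo_tool(rows=[[[-10, 0, 0], 0, -1], [[-12, 0, -40], 0, 0], [[-12, 0, -80], 0, 0.4], [[-12, 0, -110], 0, 0.4], [[-12, 0, -110], 0, 0.4]])

```text
t: 10.2
tcp_pos: [0.6789, -0.0769, 0.3871]
tool_rot: [0.054, 0.998, -0.012, 0.007]
force: [0.7, 0.1, 0.1]
finger_gap: 0.681
```

```bash
python3 -c "
from h import *
gp();s=sense();print(s['q'].round(3),s['tool_rot'].round(4))
p=uncar(0,0)
print(go([*p,.36],84.05),go([*p,.36],-95.95))
for n in('scene','top'):
    np.savez(n+'8.npz',**snapshot(n));red(n+'8');s=dict(np.load(n+'8.npz'));P=world(s);c=car(P)
    reg=(abs(c[...,0])<60)&(abs(c[...,1])<90)
    m=reg&(P[...,2]>.153)&(P[...,2]<.18)
    if m.sum()>50: q=P[m]; r=cv2.minAreaRect(q[:,:2].astype(np.float32)); print(n,'handle car',car(np.array(r[0])).round(1),r[1],r[2],np.median(q[:,2]))
"
```

```text
t 10.2 tcp [ 0.6789 -0.0769  0.3871] grasp [ 0.681  -0.0806  0.2321] car [  58.3 -135.3] F [0.7 0.1 0.1] gap 0.681
[-0.272  0.623  1.297 -0.021  1.202 -1.727] [ 0.0543  0.9984 -0.0117  0.0073]
(array([ 56.9, 132.1,  23.2]), np.float64(89.7), 'yawx 173.8') (array([ 56.9, 132.1,  23.2]), np.float64(-90.3), 'yawx 173.8')
red car y 5,50,95% [171.9 191.4 197.6] x [-13.5  23.2]
scene handle car [4.2 0.4] (0.10068035125732422, 0.027624310925602913) 82.97314453125 0.1613194612951694
red car y 5,50,95% [171.6 187.3 197.4] x [-21.2  13.9]
```

Call:
servo_tool(rows=[[[8, 18, 4], 8, 0.4], [[16, 36, 8], 16, 0.4], [[24, 54, 12], 24, 0.4], [[32, 72, 16], 32, 0.4], [[40, 90, 20], 40, 0.4], [[48, 108, 23], 48, 0.4], [[57, 132, 23], 56, 0.4], [[57, 132, 23], 64, 0.4]])

```text
t: 11.1
tcp_pos: [0.6332, 0.0632, 0.3537]
tool_rot: [0.576, 0.817, -0.009, 0.005]
force: [-0.6, -0.3, -0.4]
finger_gap: 0.702
```

```bash
python3 -c "
from h import *
gp();print(sense()['tool_rot'].round(4))
p=uncar(1,0)
print(go([*p,.36],84.05),R.from_quat(sense()['tool_rot']).as_matrix()[:,2])
"
```

```text
t 11.1 tcp [0.6332 0.0632 0.3537] grasp [0.6329 0.0602 0.1987] car [-4.1 -0.2] F [-0.6 -0.3 -0.4] gap 0.702
[ 0.5763  0.8172 -0.0086  0.0048]
(array([-4.9,  3.4, -6.2]), np.float64(25.6), 'yawx 109.6') [-0.00205972 -0.0196893  -0.99980403]
```

Call:
servo_tool(rows=[[[-2, 4, 0], 9, 0.4], [[-2, 4, 0], 17, 0.4], [[-2, 4, 0], 25.6, 0.4], [[-2, 4, 20], 25.6, 0.4], [[-2, 4, 20], 25.6, 0.4]])

```text
t: 11.6
tcp_pos: [0.6359, 0.0625, 0.3304]
tool_rot: [0.743, 0.669, -0.01, 0.004]
force: [-0.1, -0.8, -0.3]
finger_gap: 0.699
```

```bash
python3 -c "
from h import *
gp();print(sense()['tool_rot'].round(4))
s=sense();print(go(s['tcp_pos'],84.05))
"
```

```text
t 11.6 tcp [0.6359 0.0625 0.3304] grasp [0.6344 0.0596 0.1754] car [-2.5 -0.7] F [-0.1 -0.8 -0.3] gap 0.699
[ 0.7429  0.6693 -0.0101  0.0038]
(array([0., 0., 0.]), np.float64(-0.0), 'yawx 84.0')
```

Call:
servo_tool(rows=[[[0, 2, 12], 0, 0.4], [[0, 2, 22], 0, 0.4], [[0, 2, 22], 0, -0.2], [[0, 2, 22], 0, -0.8], [[0, 2, 22], 0, -0.8], [[0, 2, 22], 0, -0.8], [[0, 2, 22], 0, -0.8], [[0, 2, 22], 0, -0.8]], force=70)

```text
t: 12.4
tcp_pos: [0.6378, 0.0619, 0.3087]
tool_rot: [0.743, 0.669, -0.01, 0.004]
force: [0.8, 0.7, -0.8]
finger_gap: 0.268
```

```bash
python3 -c "
from h import *
gp();print(sense()['tool_rot'].round(4))
"
```

```text
t 12.4 tcp [0.6378 0.0619 0.3087] grasp [0.6364 0.0589 0.1538] car [-0.5 -1.1] F [ 0.8  0.7 -0.8] gap 0.268
[ 0.7429  0.6693 -0.0099  0.004 ]
```

Call:
servo_tool(rows=[[[5, 0, -0.5], 0, -0.8], [[10, 0, -0.5], 0, -0.8], [[14, 0, -0.5], 0, -0.8], [[14, 0, -0.5], 0, -0.8], [[14, 0, -0.5], 0, -0.8]])

```text
t: 12.9
tcp_pos: [0.6392, 0.0762, 0.3088]
tool_rot: [0.743, 0.669, -0.01, 0.004]
force: [0.0, -0.3, -1.7]
finger_gap: 0.268
```

```bash
python3 -c "
from h import *
gp();print(sense()['tool_rot'].round(4))
"
```

```text
t 12.9 tcp [0.6392 0.0762 0.3088] grasp [0.6377 0.0732 0.1538] car [-0.7 13.2] F [ 0.  -0.3 -1.7] gap 0.268
[ 0.7427  0.6695 -0.01    0.0039]
```

Call:
servo_tool(rows=[[[0, 0, -8], 0, -0.8], [[0, 0, -25], 0, -0.8], [[0, 0, -50], 0, -0.8], [[0, 0, -60], 0, -0.8], [[-30, -35, -60], 0, -0.8], [[-60, -75, -60], 0, -0.8], [[-90, -115, -60], 0, -0.8]])

```text
t: 13.6
tcp_pos: [0.5146, -0.0008, 0.3716]
tool_rot: [0.742, 0.67, -0.01, 0.004]
force: [0.0, -0.9, -3.1]
finger_gap: 0.268
```

```bash
python3 -c "
from h import *
gp();print(go([.47,-.06,.205],84.05),go([.47,-.06,.205]))
"
```

```text
t 13.6 tcp [ 0.5146 -0.0008  0.3716] grasp [ 0.5132 -0.0039  0.2167] car [-116.5  -76.4] F [ 0.  -0.9 -3.1] gap 0.268
(array([-60. , -37.1, 168.1]), np.float64(0.1), 'yawx 84.1') (array([-60. , -37.1, 168.1]), None, 'yawx 84.1')
```

Call:
servo_tool(rows=[[[-30, -20, 30], 0, -0.8], [[-60, -37, 70], 0, -0.8], [[-60, -37, 115], 0, -0.8], [[-60, -37, 150], 0, -0.8], [[-60, -37, 166], 0, -0.8], [[-60, -37, 170], 0, -0.8], [[-60, -37, 173], 0, -0.8], [[-60, -37, 175], 0, -0.8]])

```text
t: 14.4
tcp_pos: [0.4707, -0.0603, 0.1989]
tool_rot: [0.742, 0.67, -0.009, 0.005]
force: [-0.1, -0.1, -2.0]
finger_gap: 0.268
```

Call:
servo_tool(rows=[[[0, 0, 1], 0, -0.8], [[0, 0, 2.5], 0, -0.8], [[0, 0, 2.5], 0, -0.8]])

```text
t: 14.7
tcp_pos: [0.4709, -0.0603, 0.1969]
tool_rot: [0.742, 0.67, -0.009, 0.006]
force: [-0.0, -0.2, -2.2]
finger_gap: 0.268
```

Call:
servo_tool(rows=[[[0, 0, 1], 0, -0.8], [[0, 0, 1.5], 0, -0.8], [[0, 0, 1.5], 0, -0.8]])

```text
t: 15.0
tcp_pos: [0.4708, -0.0603, 0.1966]
tool_rot: [0.742, 0.67, -0.009, 0.006]
force: [-1.1, 0.1, 8.3]
finger_gap: 0.264
```

Call:
servo_tool(rows=[[[0, 0, 0], 0, 0], [[0, 0, 0], 0, 0.4], [[0, 0, 0], 0, 0.4], [[0, 0, -30], 0, 0.6], [[0, 0, -75], 0, 0.8], [[0, -20, -120], 0, 0.8], [[0, -40, -160], 0, 0.8], [[0, -40, -160], 0, 0.8]])

```text
t: 15.8
tcp_pos: [0.4306, -0.0523, 0.3607]
tool_rot: [0.742, 0.67, -0.007, 0.009]
force: [0.6, 0.2, 0.3]
finger_gap: 0.9
```

```bash
python3 -c "
from h import *
gp();print(sense()['tool_rot'].round(4),sense()['q'].round(2))
for n in('scene','top'): np.savez(n+'9.npz',**snapshot(n)); red(n+'9')
a=dict(np.load('scene9.npz'))['image'];b=dict(np.load('top9.npz'))['image']
cv2.imwrite('pics/p9.png',np.hstack([cv2.resize(a[130:300,60:330],(400,252),interpolation=2),cv2.resize(b[110:270,190:410],(400,252)),]))
"
```

```text
t 15.8 tcp [ 0.4306 -0.0523  0.3607] grasp [ 0.4308 -0.056   0.2057] car [-193.1 -136.7] F [0.6 0.2 0.3] gap 0.9
[ 0.7421  0.6702 -0.0075  0.0093] [-0.37  0.34  1.94 -0.03  0.84 -0.25]
red car y 5,50,95% [172.4 190.5 197.6] x [-13.   22.6]
red car y 5,50,95% [171.7 187.2 197.7] x [-21.4  13.8]
```

View pics/p9.png

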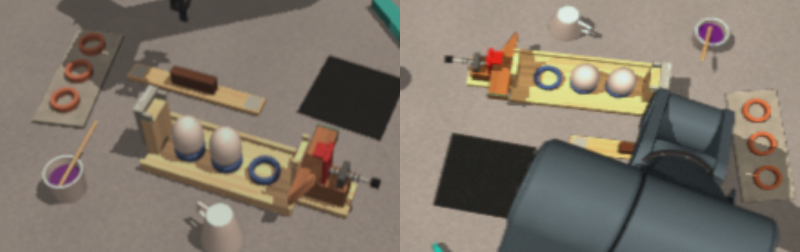

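```bash
python3 -c "
from h import *
for n in('top9','scene9'):
    s=dict(np.load(n+'.npz'));P=world(s);c=car(P);H,S,V=[cv2.cvtColor(s['image'],cv2.COLOR_BGR2HSV)[...,i].astype(int) for i in range(3)]
    for y in(-76,0,76):
        m=(abs(c[...,0])<35)&(abs(c[...,1]-y)<35)&(P[...,2]>.06)&(P[...,2]<.115)
        t=m&(P[...,2]>.095)
        if m.sum()>20: print(n,y,m.sum(),'ext',np.percentile(c[m],[1,99],axis=0).round(1).tolist(),'top',P[m][:,2].max().round(3),c[t].mean(0).round(1) if t.any() else '')
print(uncar(0,-76),uncar(0,0))
print(go([.629,-.0125,.34],84.05),sense()['finger_gap'])
"
```

```text
top9 -76 211 ext [[-29.3, -101.0], [21.7, -47.3]] top 0.11 [ -1.5 -75.7]
top9 0 211 ext [[-29.4, -27.6], [23.4, 28.0]] top 0.11 [-2.8  1. ]
scene9 -76 384 ext [[-14.4, -100.2], [30.7, -47.8]] top 0.108 [  6.1 -74.3]
scene9 0 385 ext [[-12.7, -23.4], [31.1, 28.6]] top 0.108 [6.4 0.7]
[ 0.629134  -0.0155896] [0.637 0.06 ]
(array([ 60.5, 192.2,  16.2]), np.float64(0.1), 'yawx 84.2') 0.9024770131011344
```

Call:
servo_tool(rows=[[[14, 45, 4], 0, 1], [[29, 90, 8], 0, 1], [[44, 135, 12], 0, 1], [[60, 180, 16], 0, 1], [[61, 192, 16], 0, 1], [[61, 192, 16], 0, 1]], force=30)

```text
t: 16.5
tcp_pos: [0.6309, -0.0117, 0.3368]
tool_rot: [0.742, 0.67, -0.009, 0.007]
force: [-0.9, 1.0, -0.8]
finger_gap: 1.003
```

```bash
python3 -c "
from h import *
gp();print(go([*(uncar(0,-75.5)+[0,.0035]),.214],84.05))
"
```

```text
t 16.5 tcp [ 0.6309 -0.0117  0.3368] grasp [ 0.6302 -0.0151  0.1819] car [  1.  -75.4] F [-0.9  1.  -0.8] gap 1.003
(array([  2.7,  -1.4, 122.8]), np.float64(0.2), 'yawx 84.2')
```

Call:
servo_tool(rows=[[[1, -1, 45], 0, 1], [[2, -1, 85], 0, 1], [[3, -1, 110], 0, 1], [[3, -1, 123], 0, 1], [[3, -1, 123], 0, 1], [[3, -1, 123], 0, 0.2], [[3, -1, 123], 0, 0], [[3, -1, 123], 0, 0]])

```text
t: 17.3
tcp_pos: [0.6296, -0.0114, 0.2157]
tool_rot: [0.742, 0.671, -0.009, 0.007]
force: [-2.8, 0.4, 2.8]
finger_gap: 0.69
```

Call:
servo_tool(rows=[[[0, 0, 0], 0, 0], [[0, 0, 0], 0, 0], [[0, 0, -3], 0, 0], [[0, 0, -10], 0, 0]])

```text
t: 17.7
tcp_pos: [0.6295, -0.0111, 0.2254]
tool_rot: [0.742, 0.671, -0.009, 0.007]
force: [1.0, 0.3, -1.6]
finger_gap: 0.689
```

```bash
python3 -c "
from h import *
gp();print(go([.5765,-.3024+.0035,.345]))
"
```

```text
t 17.7 tcp [ 0.6295 -0.0111  0.2254] grasp [ 0.6288 -0.0146  0.0704] car [ -0.4 -75. ] F [ 1.   0.3 -1.6] gap 0.689
(array([-294.3,  -24. , -113. ]), None, 'yawx 84.2')
```

Call:
servo_tool(rows=[[[0, 0, -25], 0, 0], [[0, 0, -60], 0, 0], [[0, 0, -95], 0, 0], [[0, 0, -113], 0, 0], [[-30, -3, -113], 0, 0], [[-65, -6, -113], 0, 0], [[-105, -9, -113], 0, 0], [[-145, -12, -113], 0, 0]])

```text
t: 18.5
tcp_pos: [0.6031, -0.1525, 0.3422]
tool_rot: [0.741, 0.671, -0.009, 0.007]
force: [0.7, -0.1, -1.2]
finger_gap: 0.683
```

Call:
servo_tool(rows=[[[-40, -3, 0], 0, 0], [[-80, -6, 0], 0, 0], [[-115, -9, 0], 0, 0], [[-140, -11, 0], 0, 0], [[-146, -12, 0], 0, 0], [[-146, -12, 0], 0, 0]])

```text
t: 19.1
tcp_pos: [0.5763, -0.2973, 0.3457]
tool_rot: [0.742, 0.67, -0.009, 0.007]
force: [0.5, 0.8, -1.6]
finger_gap: 0.69
```

```bash
python3 -c "
from h import *
gp();print(go([.5765,-.3024+.0035,.245]))
"
```

```text
t 19.1 tcp [ 0.5763 -0.2973  0.3457] grasp [ 0.5757 -0.3007  0.1907] car [ -23.6 -365.1] F [ 0.5  0.8 -1.6] gap 0.69
(array([  0.7,   0.5, 100.7]), None, 'yawx 84.2')
```

Call:
servo_tool(rows=[[[0, 0, 35], 0, 0], [[1, 0, 70], 0, 0], [[1, 0, 95], 0, 0], [[1, 0, 101], 0, 0], [[1, 0, 101], 0, 0]])

```text
t: 19.6
tcp_pos: [0.5762, -0.297, 0.2439]
tool_rot: [0.742, 0.671, -0.009, 0.006]
force: [1.0, -0.4, -0.0]
finger_gap: 0.693
```

```bash
python3 -c "
from h import *
gp();s=snapshot('scene');np.savez('scene10.npz',**s)
u,v=pix(s,[.495,-.311,.05])[0].astype(int)
a=s['image'][max(0,v-55):v+55,max(0,u-55):u+55];cv2.imwrite('pics/p10.png',cv2.resize(a,(a.shape[1]*5,a.shape[0]*5),interpolation=2))
P=world(s)
m=(abs(P[...,0]-.5765)<.05)&(abs(P[...,1]+.302)<.05)&(P[...,2]>.045)&(P[...,2]<.14);H,S,V=[cv2.cvtColor(s['image'],cv2.COLOR_BGR2HSV)[...,i].astype(int) for i in range(3)]
m&=(V>110)&(S<70);q=P[m];print(len(q),np.percentile(q,[1,50,99],axis=0).round(4))
r=(H<20)&(S>120)&(P[...,1]<-.2)&(P[...,2]>.02)&(P[...,2]<.04)&(P[...,1]>-.36)&(P[...,0]>.54)&(P[...,0]<.63);q=P[r];print(len(q),np.percentile(q,[1,50,99],axis=0).round(4))
"
```

```text
t 19.6 tcp [ 0.5762 -0.297   0.2439] grasp [ 0.5753 -0.3002  0.0889] car [ -24.1 -364.6] F [ 1.  -0.4 -0. ] gap 0.693
268 [[ 0.554  -0.2959  0.0765]
 [ 0.5868 -0.2813  0.1081]
 [ 0.605  -0.2694  0.1326]]
96 [[ 0.5537 -0.3259  0.0209]
 [ 0.5924 -0.2909  0.0271]
 [ 0.6051 -0.274   0.0323]]
```

View pics/p10.png

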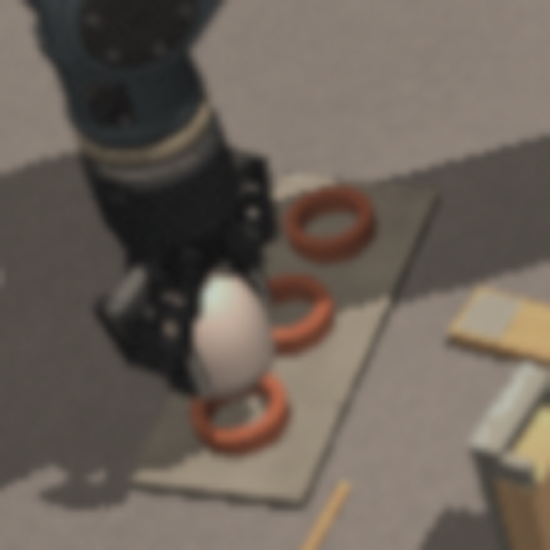

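```bash
python3 -c "
from h import *
s=dict(np.load('scene10.npz'));H,S,V=[cv2.cvtColor(s['image'],cv2.COLOR_BGR2HSV)[...,i].astype(int) for i in range(3)]
u0,v0=pix(s,[.495,-.311,.05])[0].astype(int)-55;u0=max(u0,0);v0=max(v0,0)
def at(x,y): return np.array([u0+x/5,v0+y/5])
print('egg obs extents: left/right/bottom', at(190,335),at(275,335),at(240,398))
g=np.array([.5753,-.3002])
# egg silhouette prediction
th=np.linspace(0,2*np.pi,60);pts=[]
for z in np.linspace(0,84,60):
    r=np.sqrt(max(0,900-(30-z)**2)) if z<30 else (30 if z<43 else 30*np.sqrt(max(0,1-((z-43)/41)**2)))
    pts+= [[g[0]+r/1e3*np.cos(t),g[1]+r/1e3*np.sin(t),.051+z/1e3] for t in th]
q=pix(s,np.array(pts));print('egg pred u range',q[:,0].min(),q[:,0].max(),'v max',q[:,1].max())
for z in(.03,): 
  q=pix(s,np.array([[.5765+.0245*np.cos(t),-.3024+.0245*np.sin(t),z] for t in th]));print('ring pred mid',q.min(0),q.max(0),q.mean(0))
print('ring obs mid L,R,T,B', at(200,412),at(281,412),at(240,440))
m=((H<15)&(S>120));m[:v0]=0;sub=np.zeros_like(m);sub[v0+70:v0+92,u0+36:u0+60]=m[v0+70:v0+92,u0+36:u0+60];vv,uu=np.nonzero(sub);print('ring mask u',uu.min(),uu.max(),'v',vv.min(),vv.max())
q=pix(s,np.array([[.5765+.029*np.cos(t),-.3024+.029*np.sin(t),z] for t in th for z in(.012,.03)]));print('ring pred outer',q.min(0),q.max(0))
w=(S<70)&(V>120);sub=np.zeros_like(w);sub[v0+50:v0+82,u0+34:u0+58]=w[v0+50:v0+82,u0+34:u0+58];n,l,st,c=cv2.connectedComponentsWithStats(sub.astype(np.uint8));print(st[1:])
"
```

```text
egg obs extents: left/right/bottom [ 94. 182.] [111. 182.] [104.  194.6]
egg pred u range 87.85448234743686 110.7609061372753 v max 193.5203770093511
ring pred mid [ 95.34758982 188.84538223] [111.79652591 201.13417117] [103.51406622 195.0536704 ]
ring obs mid L,R,T,B [ 96.  197.4] [112.2 197.4] [104. 203.]
ring mask u 95 112 v 190 204
ring pred outer [ 93.83293212 187.74597968] [114.67559162 206.18629885]
[[ 95 170  19  22 263]
 [106 195   3   2   5]]
```

Call:
servo_tool(rows=[[[0, -0.5, 12], 0, 0], [[0, -0.5, 20], 0, 0], [[0, -0.5, 24], 0, 0], [[0, -0.5, 26], 0, 0], [[0, -0.5, 28], 0, 0], [[0, -0.5, 28], 0, 0]])

```text
t: 20.25
tcp_pos: [0.576, -0.2983, 0.2171]
tool_rot: [0.742, 0.671, -0.009, 0.007]
force: [0.3, -0.7, -2.4]
finger_gap: 0.691
```

Call:
servo_tool(rows=[[[0, 0, 1], 0, 0], [[0, 0, 2], 0, 0], [[0, 0, 2], 0, 0]])

```text
t: 20.55
tcp_pos: [0.5762, -0.2987, 0.2157]
tool_rot: [0.742, 0.671, -0.009, 0.008]
force: [-0.5, 0.0, 0.3]
finger_gap: 0.691
```

Call:
servo_tool(rows=[[[0, 0, 1], 0, 0], [[0, 0, 2], 0, 0], [[0, 0, 2], 0, 0]])

```text
t: 20.85
tcp_pos: [0.5762, -0.2991, 0.2149]
tool_rot: [0.742, 0.671, -0.009, 0.008]
force: [-1.9, -0.9, 6.8]
finger_gap: 0.69
```

Call:
servo_tool(rows=[[[0, 0, 0.5], 0, 0.45], [[0, 0, 0.5], 0, 0.6], [[0, 0, 0], 0, 1], [[0, 0, 0], 0, 1], [[0, 0, 0], 0, 1], [[1, 0, -40], 0, 1], [[2, 0, -85], 0, 1], [[2, 0, -125], 0, 1]])

```text
t: 21.65
tcp_pos: [0.5767, -0.2939, 0.3411]
tool_rot: [0.742, 0.671, -0.009, 0.008]
force: [0.5, -0.7, 0.5]
finger_gap: 1.003
```

```bash
python3 -c "
from h import *
gp();p=uncar(0,0.5)+[.0005,.0035];print(go([*p,.34],84.05))
s=snapshot('scene');np.savez('scene11.npz',**s);P=world(s);H,S,V=[cv2.cvtColor(s['image'],cv2.COLOR_BGR2HSV)[...,i].astype(int) for i in range(3)]
m=(abs(P[...,0]-.5765)<.06)&(abs(P[...,1]+.302)<.06)&(P[...,2]>.045)&(P[...,2]<.14)&(V>110)&(S<70);q=P[m];print(len(q),np.percentile(q,[1,50,99],axis=0).round(4))
red('scene11')
"
```

```text
t 21.65 tcp [ 0.5767 -0.2939  0.3411] grasp [ 0.5763 -0.2976  0.1861] car [ -23.3 -362. ] F [ 0.5 -0.7  0.5] gap 1.003
(array([362.1,  24.8,  -7.5]), np.float64(0.2), 'yawx 84.3')
368 [[ 0.5615 -0.3244  0.0487]
 [ 0.5895 -0.2913  0.0847]
 [ 0.6063 -0.2724  0.1045]]
red car y 5,50,95% [171.9 190.7 197.7] x [-13.3  22.9]
```

Call:
servo_tool(rows=[[[45, 3, -7], 0, 1], [[92, 6, -7], 0, 1], [[140, 10, -7], 0, 1], [[188, 13, -7], 0, 1], [[236, 16, -7], 0, 1], [[284, 20, -7], 0, 1], [[330, 24, -7], 0, 1], [[362, 25, -7], 0, 1]])

```text
t: 22.5
tcp_pos: [0.6395, 0.066, 0.3447]
tool_rot: [0.741, 0.672, -0.007, 0.015]
force: [0.4, 0.5, 0.5]
finger_gap: 1.0
```

Call:
servo_tool(rows=[[[0, 0, 0], 0, 1], [[0, 0, 0], 0, 1]])

```text
t: 22.7
tcp_pos: [0.6393, 0.0671, 0.3442]
tool_rot: [0.74, 0.672, -0.007, 0.015]
force: [-0.8, 0.4, -0.5]
finger_gap: 1.002
```

```bash
python3 -c "
from h import *
gp();p=uncar(0,0.5)+[.0005,.0035];print(go([*p,.214],84.05))
"
```

```text
t 22.7 tcp [0.6393 0.0671 0.3442] grasp [0.6406 0.0622 0.1893] car [3.4 2.6] F [-0.8  0.4 -0.5] gap 1.002
(array([  0.7,  -3. , 130.2]), np.float64(0.5), 'yawx 84.5')
```

Call:
servo_tool(rows=[[[1, -4, 45], 0, 1], [[2, -5, 90], 0, 1], [[2, -5, 118], 0, 1], [[2, -5, 130], 0, 1], [[2, -5, 130], 0, 1], [[2, -5, 130], 0, 0.2], [[2, -5, 130], 0, 0], [[2, -5, 130], 0, 0]])

```text
t: 23.5
tcp_pos: [0.6355, 0.0653, 0.2165]
tool_rot: [0.74, 0.673, -0.008, 0.015]
force: [-2.5, -0.3, 4.4]
finger_gap: 0.687
```

Call:
servo_tool(rows=[[[0, 0, 0], 0, 0], [[0, 0, 0], 0, 0], [[0, 0, -3], 0, 0], [[0, 0, -10], 0, 0]])

```text
t: 23.9
tcp_pos: [0.6353, 0.0657, 0.2263]
tool_rot: [0.74, 0.673, -0.008, 0.015]
force: [-1.4, -0.2, -0.8]
finger_gap: 0.688
```

```bash
python3 -c "
from h import *
gp();print(sense()['tool_rot'].round(4),go([.4137,-.3196+.005,.345]))
"
```

```text
t 23.9 tcp [0.6353 0.0657 0.2263] grasp [0.6365 0.0607 0.0713] car [-0.6  0.7] F [-1.4 -0.2 -0.8] gap 0.688
[ 0.7398  0.6726 -0.0078  0.0146] (array([-403.2, -183.2, -108.2]), None, 'yawx 84.5')
```

Call:
servo_tool(rows=[[[0, 0, -25], 0, 0], [[0, 0, -60], 0, 0], [[0, 0, -95], 0, 0], [[0, 0, -115], 0, 0], [[-30, -14, -115], 0, 0], [[-68, -31, -115], 0, 0], [[-108, -49, -115], 0, 0], [[-148, -68, -115], 0, 0]])

```text
t: 24.7
tcp_pos: [0.5519, -0.0723, 0.3457]
tool_rot: [0.739, 0.673, -0.007, 0.015]
force: [-0.2, -0.8, -2.1]
finger_gap: 0.688
```

Call:
servo_tool(rows=[[[-40, -18, 0], 0, 0], [[-80, -36, 0], 0, 0], [[-120, -54, 0], 0, 0], [[-160, -73, 0], 0, 0], [[-200, -91, 0], 0, 0], [[-235, -107, 0], 0, 0], [[-250, -114, 0], 0, 0], [[-255, -116, 0], 0, 0]])

```text
t: 25.5
tcp_pos: [0.4116, -0.3171, 0.3529]
tool_rot: [0.74, 0.672, -0.008, 0.016]
force: [-0.1, -0.1, -1.4]
finger_gap: 0.689
```

```bash
python3 -c "
from h import *
gp();s=sense();M=R.from_quat(s['tool_rot']).as_matrix();o=M[:2,2]*.155
p=np.array([.4137,-.3196])-o;print(o,go([*p,.245]))
"
```

```text
t 25.5 tcp [ 0.4116 -0.3171  0.3529] grasp [ 0.4132 -0.3224  0.198 ] car [-183.  -403.5] F [-0.1 -0.1 -1.4] gap 0.689
[ 0.00158481 -0.00525948] (array([  6.4,  -1.2, 107.7]), None, 'yawx 84.4')
```

Call:
servo_tool(rows=[[[3, -1, 40], 0, 0], [[6, -1, 80], 0, 0], [[6, -1, 108], 0, 0], [[6, -1, 122], 0, 0], [[6, -1, 130], 0, 0], [[6, -1, 134], 0, 0], [[6, -1, 135], 0, 0]])

```text
t: 26.2
tcp_pos: [0.413, -0.3154, 0.218]
tool_rot: [0.74, 0.672, -0.008, 0.016]
force: [-0.4, 0.1, -0.5]
finger_gap: 0.689
```

Call:
servo_tool(rows=[[[0, 0, 1], 0, 0], [[0, 0, 2], 0, 0], [[0, 0, 2], 0, 0]])

```text
t: 26.5
tcp_pos: [0.4131, -0.3155, 0.2172]
tool_rot: [0.74, 0.672, -0.008, 0.017]
force: [-1.9, 0.6, 4.6]
finger_gap: 0.69
```

Call:
servo_tool(rows=[[[0, -1, 0], 0, 0], [[0, -2, 0.5], 0, 0], [[0, -2, 1], 0, 0], [[0, -2, 1], 0, 0]])

```text
t: 26.9
tcp_pos: [0.4111, -0.3155, 0.2162]
tool_rot: [0.74, 0.672, -0.008, 0.017]
force: [0.0, -0.2, -0.4]
finger_gap: 0.69
```

Call:
servo_tool(rows=[[[0, 0, 1], 0, 0], [[0, 0, 1.5], 0, 0], [[0, 0, 1.5], 0, 0]])

```text
t: 27.2
tcp_pos: [0.4111, -0.3156, 0.2156]
tool_rot: [0.74, 0.672, -0.008, 0.018]
force: [-1.5, 1.0, 8.1]
finger_gap: 0.692
```

Seated at the expected height; release and rise.

Call:
servo_tool(rows=[[[0, 0, 0.5], 0, 0.45], [[0, 0, 0.5], 0, 0.6], [[0, 0, 0], 0, 1], [[0, 0, 0], 0, 1], [[0, 0, 0], 0, 1], [[1, 0, -40], 0, 1], [[2, 0, -85], 0, 1], [[2, 0, -125], 0, 1]])

```text
t: 28.0
tcp_pos: [0.4097, -0.3089, 0.3416]
tool_rot: [0.74, 0.672, -0.008, 0.017]
force: [0.1, 0.2, -0.8]
finger_gap: 0.997
```

Call:
servo_tool(rows=[[[0, -20, -30], 0, 1], [[0, -40, -60], 0, 1], [[0, -40, -60], 0, 0.4]])

```text
t: 28.3
tcp_pos: [0.3682, -0.3027, 0.4043]
tool_rot: [0.74, 0.672, -0.008, 0.02]
force: [0.5, -0.9, 0.2]
finger_gap: 0.855
```

```bash
python3 -c "
from h import *
gp();print(sense()['tool_rot'].round(4))
for n in('scene','top'):
    s=snapshot(n);np.savez(n+'12.npz',**s);red(n+'12');P=world(s);H,S,V=[cv2.cvtColor(s['image'],cv2.COLOR_BGR2HSV)[...,i].astype(int) for i in range(3)]
    m=(P[...,2]>.038)&(P[...,2]<.062)&(P[...,0]>.4)&(P[...,0]<.56)&(P[...,1]>-.25)&(P[...,1]<.2)
    n_,l,st,c=cv2.connectedComponentsWithStats(m.astype(np.uint8))
    if n_>1:
        k=1+st[1:,4].argmax();q=P[l==k];r=cv2.minAreaRect(q[:,:2].astype(np.float32));print(n,'bar handle',len(q),np.round(r[0],4),np.round(r[1],3),r[2],np.median(q[:,2]))
    for x,y in((.5765,-.3024),(.4137,-.3196)):
        e=(abs(P[...,0]-x)<.045)&(abs(P[...,1]-y)<.05)&(P[...,2]>.04)&(P[...,2]<.14)&(V>90)&(S<70);q=P[e];
        if len(q)>20: print('egg',len(q),np.percentile(q,[1,50,99],axis=0).round(3).tolist())
a=dict(np.load('scene12.npz'))['image'];b=dict(np.load('top12.npz'))['image']
cv2.imwrite('pics/p12.png',np.hstack([cv2.resize(a[130:300,60:330],(400,252),interpolation=2),cv2.resize(b[110:270,190:410],(400,252)),]))
"
```

```text
t 28.3 tcp [ 0.3682 -0.3027  0.4043] grasp [ 0.3705 -0.309   0.2494] car [-226.8 -394.6] F [ 0.5 -0.9  0.2] gap 0.855
[ 0.7405  0.6717 -0.0081  0.02  ]
red car y 5,50,95% [171.8 190.4 197.5] x [-13.7  22.7]
scene bar handle 265 [ 0.5064 -0.0632] [0.101 0.028] 83.47496032714844 0.04846641250221284
egg 415 [[0.561, -0.324, 0.043], [0.592, -0.292, 0.082], [0.607, -0.273, 0.105]]
egg 350 [[0.397, -0.341, 0.043], [0.428, -0.31, 0.08], [0.446, -0.292, 0.105]]
red car y 5,50,95% [171.7 187.4 197.7] x [-19.6  12.6]
top bar handle 187 [ 0.5026 -0.0631] [0.099 0.025] 84.11942291259766 0.05060282797242399
egg 232 [[0.546, -0.328, 0.056], [0.568, -0.296, 0.092], [0.6, -0.274, 0.108]]
```

View pics/p12.png

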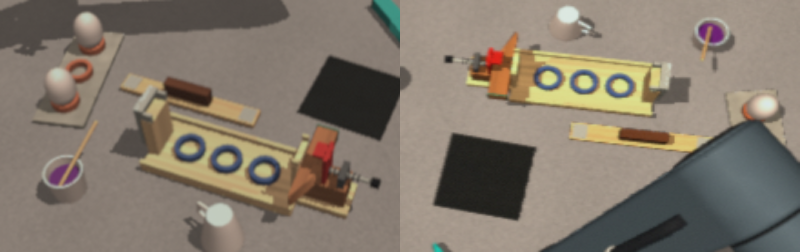

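```bash
python3 -c "
from h import *
s=sense();M=R.from_quat(s['tool_rot']).as_matrix();o=M[:2,2]*.155
p=np.array([.5032,-.063])-o;print(go([*p,.26],83.9),go([*p,.198],83.9))
"
```

```text
(array([262.1, 105.5, 133.9]), np.float64(0.5), 'yawx 84.4') (array([264.2, 104.5, 195.9]), np.float64(0.5), 'yawx 84.4')
```

Call:
servo_tool(rows=[[[35, 15, 0], 0, 0.4], [[75, 30, 10], 0, 0.4], [[115, 46, 25], 0, 0.4], [[155, 62, 45], 0, 0.4], [[195, 78, 70], 0, 0.4], [[235, 95, 95], 0, 0.4], [[262, 105, 125], 0, 0.4], [[262, 105, 134], 0.5, 0.4]])

```text
t: 29.2
tcp_pos: [0.5008, -0.0538, 0.2554]
tool_rot: [0.742, 0.67, -0.009, 0.015]
force: [-1.3, 0.2, -0.2]
finger_gap: 0.696
```

Call:
servo_tool(rows=[[[0, 0, 0], 0, 0.4], [[0, 0, 0], 0, 0.4]])

```text
t: 29.4
tcp_pos: [0.5005, -0.054, 0.2544]
tool_rot: [0.742, 0.67, -0.01, 0.013]
force: [0.3, 0.5, -0.3]
finger_gap: 0.7
```

```bash
python3 -c "
from h import *
gp();s=sense();M=R.from_quat(s['tool_rot']).as_matrix();o=M[:2,2]*.155
p=np.array([.5032,-.063])-o;print(s['tool_rot'].round(4),o,go([*p,.198],83.9))
"
```

```text
t 29.4 tcp [ 0.5005 -0.054   0.2544] grasp [ 0.501  -0.0591  0.0995] car [-122.9 -132.5] F [ 0.3  0.5 -0.3] gap 0.7
[ 0.7418  0.6704 -0.0098  0.0133] [ 0.0005307  -0.00509421] (array([-1.8,  2.2, 56.5]), np.float64(0.3), 'yawx 84.2')
```

Call:
servo_tool(rows=[[[-2, 2, 40], 0, 0.4], [[-2, 2, 56.5], 0, 0.4], [[-2, 2, 56.5], 0, -0.2], [[-2, 2, 56.5], 0, -0.8], [[-2, 2, 56.5], 0, -0.8], [[-2, 2, 56.5], 0, -0.8], [[-2, 2, 56.5], 0, -0.8]], force=70)

```text
t: 30.1
tcp_pos: [0.5029, -0.0586, 0.1995]
tool_rot: [0.742, 0.67, -0.009, 0.015]
force: [-0.7, -2.7, 7.5]
finger_gap: 0.267
```

Call:
servo_tool(rows=[[[0, 0, 0], 0, -0.8], [[0, 0, 0], 0, -0.8], [[0, 0, 0], 0, -0.8]])

```text
t: 30.4
tcp_pos: [0.5029, -0.0584, 0.1996]
tool_rot: [0.742, 0.67, -0.009, 0.015]
force: [0.2, -0.2, 0.9]
finger_gap: 0.263
```

```bash
python3 -c "
from h import *
gp();s=sense();print(s['tool_rot'].round(4))"
```

```text
t 30.4 tcp [ 0.5029 -0.0584  0.1996] grasp [ 0.5038 -0.0637  0.0447] car [-119.7 -136.8] F [ 0.2 -0.2  0.9] gap 0.263
[ 0.7418  0.6704 -0.0092  0.0147]
```

Call:
servo_tool(rows=[[[0, 0, -10], 0, -0.8], [[0, 0, -40], 0, -0.8], [[0, 0, -85], 0, -0.8], [[0, 0, -130], 0, -0.8], [[0, 0, -165], 0, -0.8], [[0, 0, -175], 0, -0.8], [[0, 0, -175], 0, -0.8]])

```text
t: 31.1
tcp_pos: [0.5017, -0.0522, 0.3759]
tool_rot: [0.742, 0.671, -0.008, 0.016]
force: [-0.0, -0.1, -2.5]
finger_gap: 0.264
```

```bash
python3 -c "
from h import *
gp();s=sense();M=R.from_quat(s['tool_rot']).as_matrix();o=M[:2,2]*.155
p=uncar(0,14)-o;print(o,go([*p,.375],84.05))"
```

```text
t 31.1 tcp [ 0.5017 -0.0522  0.3759] grasp [ 0.5032 -0.0577  0.221 ] car [-120.9 -130.9] F [-0.  -0.1 -2.5] gap 0.264
[ 0.00146697 -0.00544804] (array([144.5, 121.3,  -2.5]), np.float64(0.2), 'yawx 84.2')
```

Call:
servo_tool(rows=[[[30, 25, -2], 0, -0.8], [[62, 52, -2], 0, -0.8], [[95, 80, -2], 0, -0.8], [[125, 105, -2], 0, -0.8], [[144, 121, -2], 0.2, -0.8], [[144, 121, -2], 0.2, -0.8], [[144, 121, -2], 0.2, -0.8]])

```text
t: 31.8
tcp_pos: [0.6358, 0.0792, 0.3712]
tool_rot: [0.742, 0.67, -0.011, 0.014]
force: [-0.8, -0.9, -2.7]
finger_gap: 0.267
```

```bash
python3 -c "
from h import *
gp();s=sense();M=R.from_quat(s['tool_rot']).as_matrix();o=M[:2,2]*.155
p=uncar(0,14)-o;print(o,s['tool_rot'].round(4),go([*p,.330],84.05))
v=snapshot('scene');np.savez('scene13.npz',**v);P=world(v);H,S,V=[cv2.cvtColor(v['image'],cv2.COLOR_BGR2HSV)[...,i].astype(int) for i in range(3)]
c=car(P);red('scene13')
m=(abs(c[...,0])<45)&(abs(c[...,1])<190)&(P[...,2]>.155)&(P[...,2]<.21)&(S>60)&(H>8)&(H<40)&(V>80)
q=P[m];r=cv2.minAreaRect(q[:,:2].astype(np.float32));print('bar',len(q),car(np.array(r[0])),r[1],r[2],np.percentile(c[m],[0.5,99.5],axis=0),np.percentile(q[:,2],[5,50,95]))
w=dict(np.load('scene0.npz'));Q=world(w);d=car(Q);H,S,V=[cv2.cvtColor(w['image'],cv2.COLOR_BGR2HSV)[...,i].astype(int) for i in range(3)]
m=(abs(d[...,0])<45)&(abs(d[...,1])<190)&(Q[...,2]>.155)&(Q[...,2]<.2);print('home handle',np.percentile(d[m],[1,99],axis=0))
m=(abs(c[...,0])<45)&(abs(c[...,1]-14)<56)&(P[...,2]>.205)&(P[...,2]<.24)&(c[...,0]>5);print('handle front',np.percentile(c[m],[1,99],axis=0))
crop(['scene'],[.64,.07,.15],'p13',60)
"
```

```text
t 31.8 tcp [0.6358 0.0792 0.3712] grasp [0.6363 0.0737 0.2162] car [-2.1 13.6] F [-0.8 -0.9 -2.7] gap 0.267
[ 0.0004495  -0.00547074] [ 0.7424  0.6697 -0.0107  0.0141] (array([ 1.8,  1.9, 41.1]), np.float64(0.0), 'yawx 84.1')
red car y 5,50,95% [171.9 191.3 197.5] x [-12.5  22.6]
bar 1239 [ 1.90748491 14.82776995] (0.29872384667396545, 0.045702818781137466) 84.06558227539062 [[ -19.8421745  -132.84240354]
 [  24.04920006  163.56923677]] [0.17527559 0.18317324 0.18701083]
home handle [[ -8.27462947 -48.26174655]
 [ 16.06645     48.80746826]]
handle front [[  5.23827598 -33.6667359 ]
 [ 25.97772299  63.56743807]]
```

View pics/p13.png

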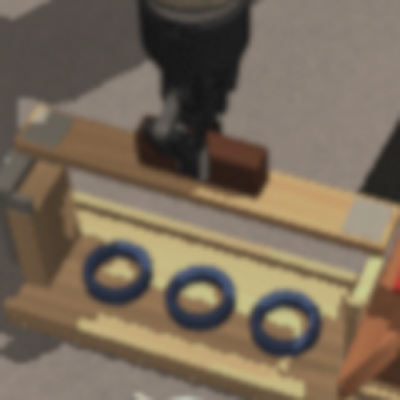

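Call:
servo_tool(rows=[[[0, 2, 15], 0, -0.8], [[1, 2, 30], 0, -0.8], [[1, 2, 41], 0, -0.8], [[1, 2, 41], 0, -0.8]])

```text
t: 32.3
tcp_pos: [0.6367, 0.0769, 0.3287]
tool_rot: [0.743, 0.669, -0.012, 0.013]
force: [-0.3, -0.3, -1.9]
finger_gap: 0.263
```

```bash
python3 -c "
from h import *
gp();s=sense();M=R.from_quat(s['tool_rot']).as_matrix();o=M[:2,2]*.155
p=uncar(0,13.5)-o;print(s['tool_rot'].round(4),go([*p,.3125],84.05))"
```

```text
t 32.3 tcp [0.6367 0.0769 0.3287] grasp [0.6365 0.0715 0.1738] car [-1.7 11.3] F [-0.3 -0.3 -1.9] gap 0.263
[ 0.7433  0.6687 -0.0122  0.0127] (array([ 2.7,  1.7, 16.1]), np.float64(-0.1), 'yawx 83.9')
```

Call:
servo_tool(rows=[[[3, 1.5, 2], -0.1, -0.8], [[3, 1.5, 7], -0.1, -0.8], [[3, 1.5, 12], -0.1, -0.8], [[3, 1.5, 14], -0.1, -0.8], [[3, 1.5, 14], -0.1, -0.8]])

```text
t: 32.8
tcp_pos: [0.6383, 0.0793, 0.3143]
tool_rot: [0.743, 0.669, -0.012, 0.012]
force: [-0.7, 0.4, -1.7]
finger_gap: 0.269
```

```bash
python3 -c "
from h import *
gp();print(sense()['tool_rot'].round(4))"
```

```text
t 32.8 tcp [0.6383 0.0793 0.3143] grasp [0.6381 0.0738 0.1594] car [-0.4 13.9] F [-0.7  0.4 -1.7] gap 0.269
[ 0.7427  0.6694 -0.0124  0.0125]
```

Call:
servo_tool(rows=[[[0, 0, 1], 0, -0.8], [[0, 0, 2.5], 0, -0.8], [[0, 0, 2.5], 0, -0.8]])

```text
t: 33.1
tcp_pos: [0.6384, 0.0792, 0.3119]
tool_rot: [0.743, 0.669, -0.012, 0.013]
force: [0.1, 1.0, -2.8]
finger_gap: 0.266
```

Call:
servo_tool(rows=[[[-4, 0, 0], 0, -0.8], [[-8, 0, 0], 0, -0.8], [[-12, 0, 0.3], 0, -0.8], [[-14.5, 0, 0.5], 0, -0.8], [[-14.5, 0, 1], 0, -0.8], [[-14.5, 0, 1], 0, -0.8]])

```text
t: 33.7
tcp_pos: [0.637, 0.0644, 0.3116]
tool_rot: [0.743, 0.669, -0.012, 0.013]
force: [-0.1, -0.3, -1.6]
finger_gap: 0.266
```

```bash
python3 -c "
from h import *
gp();print(sense()['tool_rot'].round(4))
v=snapshot('scene');np.savez('scene14.npz',**v);P=world(v);H,S,V=[cv2.cvtColor(v['image'],cv2.COLOR_BGR2HSV)[...,i].astype(int) for i in range(3)]
c=car(P);m=(c[...,0]>2)&(c[...,0]<30)&(abs(c[...,1])<70)&(P[...,2]>.15)&(P[...,2]<.18);print('handle',np.percentile(c[m],[1,99],axis=0),np.percentile(P[m][:,2],[50,95]))
def wood(P,im):
    H,S,V=[cv2.cvtColor(im,cv2.COLOR_BGR2HSV)[...,i].astype(int) for i in range(3)];c=car(P)
    g=(c[...,1]>100)&(c[...,1]<170)&(abs(c[...,0])<30)&(P[...,2]>.11)&(P[...,2]<.14)&(S<60);return np.percentile(c[g],[2,98],axis=0).round(1),np.median(P[g][:,2])
print(wood(P,v['image']));w=dict(np.load('scene0.npz'));print('home0',wood(world(w),w['image']))
"
```

```text
t 33.7 tcp [0.637  0.0644 0.3116] grasp [0.6368 0.0589 0.1567] car [-0.1 -1.1] F [-0.1 -0.3 -1.6] gap 0.266
[ 0.7429  0.6692 -0.0122  0.0127]
handle [[  2.32531943 -48.61685484]
 [ 28.83844349  49.39390185]] [0.16034394 0.16492203]
(array([[-14.9, 116.4],
       [ 15.8, 141.7]]), np.float64(0.12469682552078609))
home0 (array([[-16. , 116.4],
       [ 16.3, 134.8]]), np.float64(0.12452128662242667))
```

Call:
servo_tool(rows=[[[0, 0, 1], 0, -0.8], [[0, 0, 1.5], 0, -0.8], [[0, 0, 1.5], 0, -0.3], [[0, 0, 1], 0, 0.4], [[0, 0, 0], 0, 0.4], [[0, 0, 0], 0, 0.4], [[0, 0, -30], 0, 0.6], [[0, 0, -70], 0, 1]])

```text
t: 34.55
tcp_pos: [0.6364, 0.067, 0.3795]
tool_rot: [0.743, 0.669, -0.014, 0.01]
force: [0.4, -0.3, 0.1]
finger_gap: 0.946
```

```bash
python3 -c "
from h import *
gp();print(sense()['tool_rot'].round(4),sense()['q'].round(2))
v=snapshot('scene');np.savez('scene15.npz',**v);P=world(v)
c=car(P);m=(c[...,0]>-20)&(c[...,0]<16)&(abs(c[...,1])<70)&(P[...,2]>.155)&(P[...,2]<.18);print('handle',np.percentile(c[m],[1,99],axis=0),np.percentile(P[m][:,2],[50,95]));red('scene15')
s=sense();print(go([*(uncar(-150,171)),.40],174.05))
"
```

```text
t 34.55 tcp [0.6364 0.067  0.3795] grasp [0.6352 0.0616 0.2246] car [-1.9  1.4] F [ 0.4 -0.3  0.1] gap 0.946
[ 0.7429  0.6692 -0.0143  0.0103] [-0.06  0.58  1.41 -0.04  1.16  0.06]
handle [[ -8.29738801 -48.07031125]
 [ 15.7068041   49.01094606]] [0.16139529 0.16418034]
red car y 5,50,95% [172.2 191.3 197.5] x [-13.2  22.7]
(array([ 163. , -150.8,  -18.8]), np.float64(-90.0), 'yawx 84.0')
```

Call:
servo_tool(rows=[[[20, -18, -10], -8, 1], [[45, -36, -10], -16, 1], [[70, -54, -10], -24, 1], [[95, -72, -10], -32, 1], [[120, -85, -10], -40, 1], [[140, -95, -10], -48, 1], [[155, -100, -10], -56, 1], [[163, -100, -10], -64, 1]], force=90)

```text
t: 35.4
tcp_pos: [0.5552, 0.2416, 0.3918]
tool_rot: [0.272, 0.962, -0.016, 0.009]
force: [0.1, -0.7, 0.7]
finger_gap: 1.001
```

```bash
python3 -c "
from h import *
gp();s=sense();M=R.from_quat(s['tool_rot']).as_matrix();o=M[:2,2]*.155
p=uncar(-64,171)-o;print(o,go([*p,.36],174.05))"
```

```text
t 35.4 tcp [0.5552 0.2416 0.3918] grasp [0.5566 0.2362 0.2369] car [-98.2 166.9] F [ 0.1 -0.7  0.7] gap 1.001
[ 0.00138888 -0.00546263] (array([-28.2,  19.3,  32. ]), np.float64(-25.5), 'yawx 148.5')
```

Call:
servo_tool(rows=[[[-10, 7, 10], -8.5, 1], [[-20, 14, 20], -17, 1], [[-28, 19, 32], -25.5, 1], [[-28, 19, 32], -25.5, 1], [[-28, 19, 32], -25.5, 1]])

```text
t: 35.9
tcp_pos: [0.5891, 0.242, 0.3597]
tool_rot: [0.054, 0.998, -0.017, 0.005]
force: [-0.2, -0.3, 0.6]
finger_gap: 1.003
```

```bash
python3 -c "
from h import *
gp();s=sense();M=R.from_quat(s['tool_rot']).as_matrix();o=M[:2,2]*.155
p=uncar(-64,170.5)-o;print(o,go([*p,.25],174.05))"
```

```text
t 35.9 tcp [0.5891 0.242  0.3597] grasp [0.5903 0.2365 0.2048] car [-64.7 170.8] F [-0.2 -0.3  0.6] gap 1.003
[ 0.00120441 -0.00548133] (array([  0.6,   3.5, 109.6]), np.float64(-0.2), 'yawx 173.8')
```

Call:
servo_tool(rows=[[[1, 1, 40], 0, 1], [[1, 3, 80], 0, 1], [[1, 3.5, 103], 0, 1], [[1, 3.5, 109.5], 0, 1], [[1, 3.5, 109.5], 0, 1], [[1, 3.5, 109.5], 0, -0.6], [[1, 3.5, 109.5], 0, -0.6], [[1, 3.5, 109.5], 0, -0.6]])

```text
t: 36.7
tcp_pos: [0.5898, 0.2419, 0.2518]
tool_rot: [0.054, 0.998, -0.017, 0.006]
force: [0.5, 0.0, -0.6]
finger_gap: 0.52
```

Call:
servo_tool(rows=[[[0, 0, 0], 0, -0.6], [[0, 0, 0], 0, -0.6], [[0, 0, 0], 0, -0.6]])

```text
t: 37.0
tcp_pos: [0.5896, 0.2416, 0.2522]
tool_rot: [0.054, 0.998, -0.017, 0.006]
force: [-1.7, -2.3, 2.4]
finger_gap: 0.45
```

```bash
python3 -c "
from h import *
gp();print(sense()['tool_rot'].round(4))"
```

```text
t 37.0 tcp [0.5896 0.2416 0.2522] grasp [0.5912 0.2361 0.0973] car [-63.8 170.4] F [-1.7 -2.3  2.4] gap 0.45
[ 0.0542  0.9984 -0.0174  0.006 ]
```

Call:
servo_tool(rows=[[[8, 0, -0.5], 0, -0.6], [[18, 0, -1], 0, -0.6], [[28, 0, -1], 0, -0.6], [[40, 0, -1], 0, -0.6], [[55, 0, -1], 0, -0.6], [[70, 0, -1], 0, -0.6], [[90, 0, -1], 0, -0.6], [[110, 0, -1], 0, -0.6]])

```text
t: 37.8
tcp_pos: [0.4806, 0.2537, 0.2521]
tool_rot: [0.055, 0.998, -0.016, 0.008]
force: [0.1, 0.7, -1.1]
finger_gap: 0.449
```

Call:
servo_tool(rows=[[[20, 0, -1], 0, -0.6], [[40, 0, -4], 0, -0.6], [[45, 0, -10], 0, -0.6], [[45, 0, -10], 0, -0.6]])

```text
t: 38.2
tcp_pos: [0.4356, 0.2595, 0.2621]
tool_rot: [0.055, 0.998, -0.016, 0.009]
force: [0.4, -0.5, -1.4]
finger_gap: 0.442
```

```bash
python3 -c "
from h import *
gp();print(sense()['tool_rot'].round(4))
for n in('scene',): np.savez(n+'16.npz',**snapshot(n)); red(n+'16')
red('scene0')
M=R.from_quat(sense()['tool_rot']).as_matrix();o=M[:2,2]*.155
# target wedge: rect centre (.4045,.262) yaw -9.4 grasp 65 behind
a=np.radians(-9.4);g=np.array([.402,.243])-.063*np.array([np.cos(a),np.sin(a)]);print(g,go([*(g-o),.25],170.6))
wedge_in_tool(16)
"
```

```text
t 38.2 tcp [0.4356 0.2595 0.2621] grasp [0.4381 0.2544 0.1072] car [-218.   172.8] F [ 0.4 -0.5 -1.4] gap 0.442
[ 0.0546  0.9983 -0.0159  0.0087]
red car y 5,50,95% [143.1 161.6 168.2] x [-10.4  23.2]
red car y 5,50,95% [142.8 161.3 168. ] x [-10.6  22.2]
[0.33984595 0.25328954] (array([ 98.9, -11.6,  10.3]), np.float64(3.1), 'yawx 173.7')
tcp [0.4366 0.2594 0.2619] t 38.25 gap 0.445 F [ 0.1 -0.  -1.5]
top 60 tool-frame min/med/max [-0.1992 -0.0552  0.1388] [-0.1849 -0.0207  0.1582] [-0.102   0.0551  0.1887]
  tip y-range -0.0574 0.0593 world tip [0.6341 0.205  0.1231]
scene 621 tool-frame min/med/max [-0.1463 -0.0197  0.1519] [-0.0695 -0.0015  0.1587] [0.0074 0.0206 0.1848]
  tip y-range -0.0317 -0.0089 world tip [0.6306 0.2019 0.1245]
```

```bash
python3 -c "
from h import *
s=dict(np.load('top12.npz'));V=s['image'].max(-1);m=np.zeros(V.shape,bool);m[185:260,200:275]=(V<60)[185:260,200:275]
plane_rect(s,m,.003,'mat top12')
s=dict(np.load('scene12.npz'));V=s['image'].max(-1);P=world(s);m=(V<70)&(abs(P[...,2])<.02)&(P[...,0]>.25)&(P[...,0]<.56)&(P[...,1]>.1)&(P[...,1]<.4)
plane_rect(s,m,.003,'mat scene12')
"
```

```text
mat top12 2119 c [0.4027 0.2592] wh [0.1737 0.1742] yaw 170.1
mat scene12 2436 c [0.4082 0.2603] wh [0.1755 0.1756] yaw 79.9
```

```bash
python3 -c "
from h import *
M=R.from_quat(sense()['tool_rot']).as_matrix();o=M[:2,2]*.155
print(go([*(np.array([.341,.270])-o),.245],170.1),go([*(np.array([.341,.270])-o),.194],170.1))"
```

```text
(array([100.1,   5.4,  14.4]), np.float64(3.6), 'yawx 173.7') (array([101.2,   7. ,  65.4]), np.float64(3.6), 'yawx 173.7')
```

Call:
servo_tool(rows=[[[35, 2, 0], 1, -0.6], [[70, 4, 0], 3.6, -0.6], [[95, 5, 5], 3.6, -0.6], [[100, 5, 15], 3.6, -0.6], [[101, 6, 40], 3.6, -0.6], [[101, 7, 58], 3.6, -0.6], [[101, 7, 66], 3.6, -0.6], [[101, 7, 66], 3.6, -0.6]])

```text
t: 39.15
tcp_pos: [0.3393, 0.275, 0.1924]
tool_rot: [0.087, 0.996, -0.016, 0.009]
force: [0.2, 0.6, -1.4]
finger_gap: 0.448
```

Call:
servo_tool(rows=[[[0, 0, 2], 0, -0.6], [[0, 0, 4], 0, -0.6], [[0, 0, 4], 0, -0.6]])

```text
t: 39.45
tcp_pos: [0.3397, 0.2749, 0.1888]
tool_rot: [0.087, 0.996, -0.016, 0.01]
force: [-0.4, 0.0, -1.0]
finger_gap: 0.446
```

Call:
servo_tool(rows=[[[0, 0, 1], 0, -0.6], [[0, 0, 2], 0, -0.6], [[0, 0, 2], 0, -0.6]])

```text
t: 39.75
tcp_pos: [0.3397, 0.2749, 0.187]
tool_rot: [0.087, 0.996, -0.015, 0.01]
force: [-1.2, -0.3, 2.0]
finger_gap: 0.449
```

Touching; release, rise and move clear.

Call:
servo_tool(rows=[[[0, 0, 0.5], 0, 0], [[0, 0, 0.5], 0, 0.5], [[0, 0, 0], 0, 1], [[0, 0, 0], 0, 1], [[0, 0, 0], 0, 1], [[0, 0, -40], 0, 1], [[0, 0, -90], 0, 1], [[0, 0, -140], 0, 1]])

```text
t: 40.55
tcp_pos: [0.337, 0.2793, 0.3277]
tool_rot: [0.087, 0.996, -0.016, 0.009]
force: [2.0, 0.3, -1.7]
finger_gap: 1.0
```

Call:
servo_tool(rows=[[[20, 40, -30], 0, 1], [[30, 85, -50], 0, 1], [[30, 130, -50], 0, 1], [[30, 175, -50], 0, 1], [[30, 220, -50], 0, 1], [[30, 240, -50], 0, 1], [[30, 240, -50], 0, 1]])

```text
t: 41.25
tcp_pos: [0.3483, 0.5247, 0.3691]
tool_rot: [0.086, 0.996, -0.015, 0.009]
force: [0.2, -0.8, -0.6]
finger_gap: 0.999
```

```bash
python3 -c "
from h import *
gp()
for n in('scene','top'):
    v=snapshot(n);np.savez(n+'17.npz',**v);red(n+'17');P=world(v);c=car(P)
    m=(abs(c[...,0])<30)&(abs(c[...,1])<70)&(P[...,2]>.153)&(P[...,2]<.18);print(n,'handle',np.percentile(c[m],[1,99],axis=0).round(1).tolist())
    H,S,V=[cv2.cvtColor(v['image'],cv2.COLOR_BGR2HSV)[...,i].astype(int) for i in range(3)]
    w=(H>5)&(H<25)&(S>110)&(P[...,2]>.022)&(P[...,2]<.05)&(P[...,0]<.56)&(P[...,0]>.28)&(P[...,1]>.1)&(P[...,1]<.4)
    plane_rect(v,w,.033,'wedge');print(np.percentile(P[w][:,2],[5,50,95]).round(4))
    for x,y in((.5765,-.3024),(.4137,-.3196)):
        e=(abs(P[...,0]-x)<.05)&(abs(P[...,1]-y)<.05)&(P[...,2]>.04)&(P[...,2]<.14)&(V>90)&(S<70);q=P[e];print('egg',np.percentile(q,[1,50,99],axis=0).round(3).tolist())
a=dict(np.load('scene17.npz'))['image'];b=dict(np.load('top17.npz'))['image']
cv2.imwrite('pics/p17.png',np.vstack([cv2.resize(a[130:310,50:400],(583,300),interpolation=2),cv2.resize(b[100:270,130:460],(583,300),interpolation=2)]))
"
```

```text
t 41.25 tcp [0.3483 0.5247 0.3691] grasp [0.3506 0.5197 0.2142] car [-332.4  427.6] F [ 0.2 -0.8 -0.6] gap 0.999
red car y 5,50,95% [143.1 161.5 168.1] x [-11.   22.8]
scene handle [[-7.6, -48.8], [16.7, 49.2]]
wedge 434 c [0.4149 0.259 ] wh [0.0414 0.1646] yaw 169.6
[0.0265 0.0305 0.0337]
egg [[0.561, -0.325, 0.044], [0.592, -0.293, 0.082], [0.608, -0.273, 0.104]]
egg [[0.396, -0.341, 0.042], [0.429, -0.31, 0.079], [0.444, -0.292, 0.105]]
red car y 5,50,95% [140.8 156.7 165.6] x [-21.5  13.1]
top handle [[-12.7, -49.7], [11.8, 47.5]]
wedge 372 c [0.404  0.2583] wh [0.0407 0.1601] yaw 169.9
[0.0281 0.0328 0.0373]
egg [[0.546, -0.328, 0.055], [0.568, -0.296, 0.091], [0.6, -0.275, 0.108]]
egg [[0.382, -0.344, 0.06], [0.406, -0.314, 0.093], [0.438, -0.292, 0.109]]
```

View pics/p17.png

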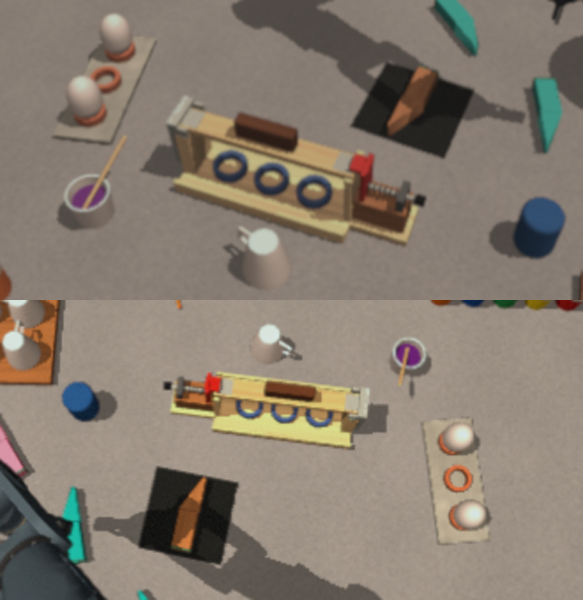

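```bash
python3 -c "
from station import sign_off
print(sign_off())"
```

```text
the job is handed in; nothing more can be done
None
```

The carrier is unloaded and closed up again, and I signed the job off at about t = 41 s of the 210 s allowed. `sign_off` gives no verdict, so the result below rests on my own last pictures.

- **Sequence:** I wedged the catch open, which read about 30 mm. I lifted the bar off onto the bench and set both eggs (from collars 1 and 2; collar 3 was empty) into the first and third rings. Then I slid the bar home, drew the wedge and laid it on the mat.
- **Knock:** The bar was shifted about 33 mm while it lay on the bench. I measured it again before picking it up.
- **Catch and bar:** The catch's position matches the starting picture to about 0.3 mm in the scene view, so it has closed over the bar's end. The bar's handle is within about 0.5 mm of its first position along the carrier in the same view.
- **Eggs:** Both stand upright in their rings, with tops at about 105 mm against the 106 mm expected. The second touched the rim about 2 mm off centre, so I shifted it before setting it down.
- **Wedge:** It lies flat on the mat, near its middle.
- **Bystanders:** I never touched the cup, pot or tin, and in the last picture they look where they were; I did not re-measure them.

**Disagreements and side effects:**
- The two cameras differed by up to about 10 mm in x when I cast rays onto a known height. I settled the carrier's x by touching its end board, which agreed to about 0.5 mm.
- Pushing the wedge in tilted the tool about 5°. I took that out by pressing the closed fingers against the keeper-end board at no more than about 24 N.

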